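# Build up a two-tier cup stand from drained trays

### The arm

A 6-joint arm with a two-finger parallel gripper is mounted at the origin on the work surface. World frame = base frame: x ahead of the robot, y to its left, z up, the work surface at z = 0. Lengths are in m, angles in rad, forces in N, time in s.
With the tool pointing down it reaches from about 0.425 to 0.95 m from the base axis. Payload 3.5 kg.
Tool frame: the origin (TCP) lies at the very end of the fingers, on their centre line; the grasp point (between the pads) lies 19 mm behind it (tcp_to_grasp is the distance from the TCP to the grasp point, in m); z points along the fingers, y is the direction in which the jaws open and shut (so a half turn about z gives the same grasp; the last joint's range is limited). The gripper opens to 85 mm and grips with 20 to 120 N. Pads are 22 mm wide; open, the fingers measure 114 mm over their backs; the gripper's body (76 mm by 85 mm) begins 54 mm behind the grasp point. The pads swing forward as they close: fully open they stand 13 mm farther back than shut.
Start: joints at [1.17, 0.286, 1.577, -0, 1.279, -0.15], TCP at [0.167, 0.654, 0.231] pointing down, gripper open.
Joint ranges: [-2.77, 2.77], [-0.9, 2.22], [0.21, 2.48], [-1.53, 4.67], [0.24, 2.81], [-2.84, 2.84]. Speed limits (rad/s): [2.79, 2.79, 3.14, 3.14, 3.14, 3.14].

### API

Orientations are given as a unit quaternion [x, y, z, w].
In Python, from plant import * gives the robot as it stands. The module is installed in compiled form; this text tells all that it offers.
- The arm moves only by the tool arm_command, never from a script. Its argument "steps" is a list of rows, each a list of 3 entries, a list of its own where there are three numbers: the turn, a rotation vector about the tool's x, y, z in rad, then the shift along the tool's x, y, z in m, then the gripper command: -1 is shut, 1 is fully open, values between are in proportion. A call has 1 to 12 rows; each row is the pose to reach, as a shift and turn from the pose measured when the call began, along the tool's axes at that moment; what a row does not reach only later rows make up. A row lasts 1/8 s, in which the tool goes at most 62.5 mm and 10.7 degrees, less where a joint would pass 70% of its speed; a pose out of reach is approached as far as the arm can. A call with a gripper value outside its range is refused whole. The fingers move at their own pace and stop on an object; "force" is the grip in N (left out, the last holds). Time passes only in rows, so rows that repeat a pose let the fingers close. It gives the time, the measured TCP pose, the force and the opening at its end, in the units of the state.
- get_state(): the state, without advancing time (a new reading comes with each control period).
- read_camera(name): name is "side" or "top" or "wrist"; returns a dict with "frame" (400x640x3 uint8, red, green, blue), "vfov" (degrees; the focal length in pixels is half the picture's height over the tangent of half this angle, whatever the lens; pixels are square), "cx", "cy" (the principal point, pixels), "dist" ([k1, k2, p1, p2, k3] as OpenCV has them; the pictures are not rectified), "position" and "rotation" of the camera in the world; the wrist camera has in their place "mount" (4x4, takes a point from camera to tool coordinates, whose origin is the TCP and whose axes are the flange's). Camera axes: x right, y up, looking along -z (the intrinsics and any distortion apply to the point x, -y, -z); pixel columns grow to the right and rows downward; lengths in m; the calibration is good to about 2 mm. A picture is of the moment at which its call begins: read the wrist's pose just before it. There is no depth.
- sign_off(): hands the job in, once; it reports no verdict.
The state is a dict: "time": time; "qpos": joint angles; "dq": joint speeds; "joint_efforts": joint torques, N m; "eef_pos": TCP position; "tcp_rot": TCP orientation; "contact_force": force on the tool from outside, world axes, zero at the start; "wrist_torque": the same for the moment, N m; "opening": opening from 0.0 (shut) to 1.0 (fully open).
Only numpy, scipy, OpenCV 4.12 (cv2) and the standard library are available. Lean on these libraries where they do the work, as an engineer would, in place of code of your own. Each camera call takes 0.05 s, during which the arm holds its last target.

### The job

Put the two-tier stand together: lift the two handled trays off their sloping draining rests and fit them over the four posts of the stand, first the larger rimmed tray down onto the low collars, then the smaller rimless tray onto the upper shoulders, each lying level with a post through every corner hole. Lower each tray until it sits before letting go, do not let it drop, and leave everything else on the counter where it stands.

Things in the scene. Friction and masses are not known exactly. Their poses are not given: they have to be found in the camera images.
- stand: Fixed stand: birch base board 160 x 210 x 15 mm (x, y, z), origin at the centre of its underside, z up. Four steel posts at x +-50, y +-78 mm; heights above counter: collar 34 mm wide to 45 mm (larger tray's seat), 22 mm wide to 111 mm, tapering to a 20 mm wide shoulder at 115 mm (smaller tray's seat), 8 mm pin to 140 mm, cone tip to 147 mm.
- low_place (a point): Point on the stand's centre line, 73 mm above the counter, where the larger tray's middle (its listed _mid point) is when seated. Axes as the stand's; the tray may sit either way round.
- top_place (a point): Point on the stand's centre line, 143 mm above the counter, where the smaller tray's middle (its listed _mid point) is when seated. Axes as the stand's; the tray may sit either way round.
- tray_low_mid (a point): Larger tray: birch ply 150 x 200 x 8 mm, rim 4 mm wide standing 10 mm above the plate, square through-holes 29 mm wide at x +-50, y +-78 mm, 270 to 440 g. Point on its centre line, half-way up, 28 mm above the underside; z along the upright handle, x the short side. At the start it lies on the wide rest, tipped 27 degrees so that z leans towards the rest's +x (away from the robot), its y level.
- tray_low_grip (a point): Where to grip the larger tray's handle: on the centre line, 36 mm above the underside. The handle is an upright birch slab 60 mm long (tray x), 14 mm thick (tray y), top 56 mm above the underside; gripped square across its thickness with the tool along -z. A squeeze of about 40 N holds it well. Axes as the tray's.
- tray_top_mid (a point): Smaller tray: birch ply 130 x 184 x 8 mm, no rim, square through-holes 15 mm wide at x +-50, y +-78 mm, 210 to 340 g. Point on its centre line, half-way up, 28 mm above the underside; z along the upright handle, x the short side. At the start it lies on the narrow rest, tipped 36 degrees so that z leans towards the rest's +x (away from the robot), its y level.
- tray_top_grip (a point): Where to grip the smaller tray's handle: on the centre line, 36 mm above the underside. The handle is an upright birch disc 52 mm across, 14 mm thick (tray y), top 56 mm above the underside; gripped square across its thickness with the tool along -z. A squeeze of about 40 N holds it well. Axes as the tray's.
- rest_wide: Sloping grey draining rest under the larger tray, fixed, about 150 mm (x) by 190 mm (y); low edge with a 12 mm lip at its +x end, high edge 105 mm up at its -x end. Origin on the counter under its middle.
- rest_narrow: Sloping grey draining rest under the smaller tray, fixed, about 120 mm (x) by 190 mm (y); low edge with a 12 mm lip at its +x end, high edge 115 mm up at its -x end. Origin on the counter under its middle.
- mill: Dark turned-wood pepper mill, round, 54 mm wide, 200 mm tall. Origin: centre of its underside. To be left alone.
- jar: White ceramic jar with steel lid, round, 58 mm wide, 110 mm tall. Origin: centre of its underside. To be left alone.
- carafe: Empty glass carafe with a wooden collar, 100 mm wide, 200 mm tall. Origin: centre of its underside. To be left alone.
- saucer: Grey ceramic saucer, 120 mm wide, 15 mm high, with the cup on it. Origin: centre of its underside. To be left alone.
- cup: Grey ceramic espresso cup with a side handle, about 64 mm wide and 55 mm tall, on the saucer. Origin: centre of its underside. To be left alone.
- bowl: White ceramic bowl, 100 mm wide, 45 mm high. Origin: centre of its underside. To be left alone.
- pitcher: Steel milk pitcher with a side handle, 72 mm wide, 80 mm tall. Origin: centre of its underside. To be left alone.
- tin: White rectangular tin, 60 x 140 x 100 mm (x, y, z). Origin: centre of its underside. To be left alone.
Mind the look-alikes: they are no part of the job. Leave any yellow look-alike of the part that bears tray_low_mid alone.

How it is judged:
By the outcome, as a careful person would: the job done as asked, in the order asked, and still so for the second after the job is handed in, with the robot touching nothing.
It also fails if it takes over 72 s, if anything falls off the work surface, if the arm or the gripper's body presses on something with over 40 N, if the wrist force passes 120 N, or if a joint passes its speed limit or range.

## Working session

There is one attempt and no reset: what is moved stays moved. The work goes in short steps, Python scripts to look and compute and a tool call to move; the robot and the scene stay as the last step left them, time stands still between calls to the robot, and variables do not carry over. Pictures are saved under pics/ and viewed, and the job is handed in when it is done.

Besides the shell and the picture viewer there is one more tool, called after "Emit:" by a JSON object that holds its "method" and its "body", one argument or row to a line. arm_command: Moves the arm, as the interface text tells. Its arguments: {"type":"object","properties":{"steps":{"type":"array"},"force":{"type":"number"}},"required":["steps"]}

```bash
mkdir -p pics; ls; python3 - <<'E'
from plant import *
import cv2,pickle
s=get_state(); print(s)
d={}
for n in ["side","top","wrist"]:
    c=read_camera(n); d[n]=c
    cv2.imwrite(f"pics/{n}0.png",c["frame"][:,:,::-1])
    print(n,{k:v for k,v in c.items() if k!="frame"})
pickle.dump((s,d),open("c0.pkl","wb"))
E
```

```text
pics
{'time': 0.0, 'qpos': array([ 1.16998572e+00,  2.87180327e-01,  1.57818512e+00,  1.34015139e-05,
        1.27861161e+00, -1.49975445e-01]), 'dq': array([ 2.40814534e-03,  4.79082249e-04,  6.91647189e-04, -2.71029758e-04,
       -3.84551565e-04, -5.39282152e-05]), 'joint_efforts': array([-1.02030037e-03, -4.05976152e+01, -2.92627949e+01, -2.10026578e-04,
        5.83627334e-03, -4.63519569e-06]), 'eef_pos': array([0.16723437, 0.65327111, 0.22993302]), 'tcp_rot': array([ 1.25090877e-01,  9.92144572e-01, -1.14553247e-03, -3.30362141e-04]), 'contact_force': array([-0.09572778,  0.63456715, -0.18890283]), 'wrist_torque': array([-0.03881962, -0.02953453, -0.00903334]), 'opening': 0.9997408965654193}
side {'vfov': 55.862983299559865, 'cx': 316.6879521470613, 'cy': 196.20250406185454, 'dist': array([-0.06398947,  0.        ,  0.        ,  0.        ,  0.        ]), 'position': array([-0.01838333, -0.65144882,  0.77811038]), 'rotation': array([ 0.41513628, -0.13458637, -0.28867595,  0.85218224])}
top {'vfov': 53.113901409065114, 'cx': 319.0269763661181, 'cy': 198.05617433991839, 'dist': array([-0.03190984,  0.        ,  0.        ,  0.        ,  0.        ]), 'position': array([ 0.31451813, -0.01287625,  1.30714834]), 'rotation': array([ 0.04713367, -0.04320247, -0.70077536,  0.71051099])}
wrist {'vfov': 65.92259655849257, 'cx': 317.768179822396, 'cy': 201.8947386649766, 'dist': array([-0.02116958,  0.        ,  0.        ,  0.        ,  0.        ]), 'mount': array([[ 2.79449183e-04,  9.44593029e-01,  3.28243707e-01,
         8.37225529e-02],
       [ 9.99999745e-01, -4.84223676e-05, -7.12000492e-04,
         6.19965300e-04],
       [-6.56656364e-04,  3.28243822e-01, -9.44592802e-01,
        -1.42595379e-01],
       [ 0.00000000e+00,  0.00000000e+00,  0.00000000e+00,
         1.00000000e+00]])}
```

View pics/top0.png

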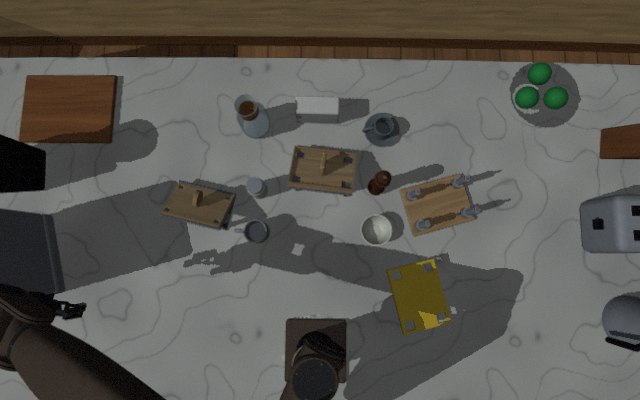

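View pics/side0.png

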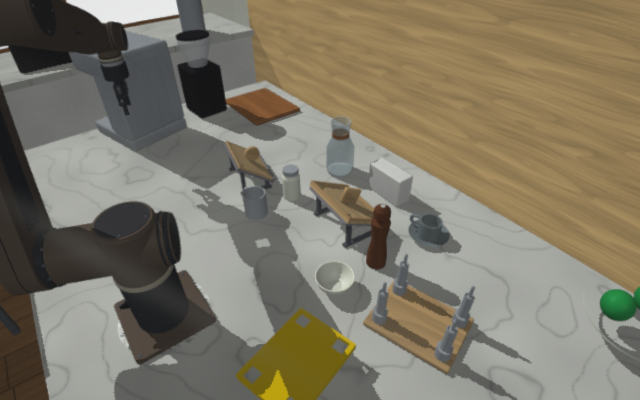

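View pics/wrist0.png

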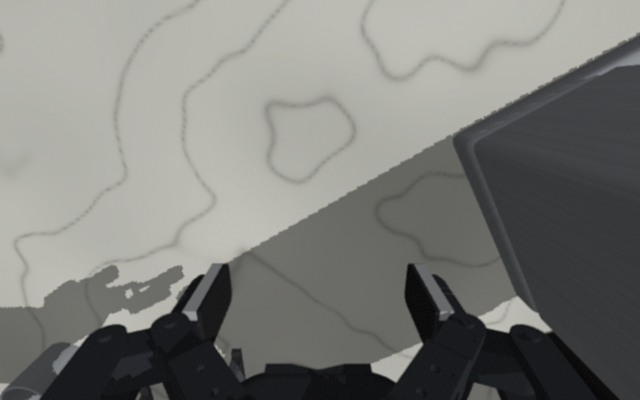

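```bash
cat > h.py <<'E'
import numpy as np,cv2,pickle
from scipy.spatial.transform import Rotation as R
from scipy.optimize import least_squares
def Tm(p,q):
    T=np.eye(4);T[:3,:3]=R.from_quat(q).as_matrix();T[:3,3]=p;return T
def camT(c,s=None):
    if "mount" in c: return Tm(s["eef_pos"],s["tcp_rot"])@c["mount"]
    return Tm(c["position"],c["rotation"])
def proj(c,P,s=None):
    T=np.linalg.inv(camT(c,s)); P=np.atleast_2d(P)@T[:3,:3].T+T[:3,3]
    P=P*[1,-1,-1]; f=200/np.tan(np.radians(c["vfov"]/2))
    K=np.array([[f,0,c["cx"]],[0,f,c["cy"]],[0,0,1]])
    return cv2.projectPoints(P.reshape(-1,1,3),np.zeros(3),np.zeros(3),K,np.asarray(c["dist"]))[0].reshape(-1,2)
def ray(c,uv,s=None):
    f=200/np.tan(np.radians(c["vfov"]/2))
    K=np.array([[f,0,c["cx"]],[0,f,c["cy"]],[0,0,1]])
    n=cv2.undistortPoints(np.array(uv,float).reshape(-1,1,2),K,np.asarray(c["dist"])).reshape(-1,2)
    T=camT(c,s); d=np.c_[n[:,0],-n[:,1],-np.ones(len(n))]@T[:3,:3].T
    return T[:3,3],d
def atz(c,uv,z,s=None):
    o,d=ray(c,uv,s); return o+d*((z-o[2])/d[:,2])[:,None]
def crop(fr,x0,y0,x1,y1,k,name):
    im=cv2.resize(fr[y0:y1,x0:x1,::-1],None,fx=k,fy=k,interpolation=cv2.INTER_CUBIC)
    cv2.imwrite("pics/"+name,im)
E
python3 - <<'E'
from h import *
s,d=pickle.load(open("c0.pkl","rb"))
t=d["top"]["frame"];S=d["side"]["frame"]
crop(t,280,135,370,205,8,"t_low.png");crop(t,155,170,245,240,8,"t_top.png");crop(t,390,165,490,240,8,"t_st.png")
crop(S,300,170,390,250,8,"s_low.png");crop(S,215,130,285,195,9,"s_top.png");crop(S,355,245,485,375,4.6,"s_st.png")
E
```

```text
(no output)
```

View pics/t_low.png

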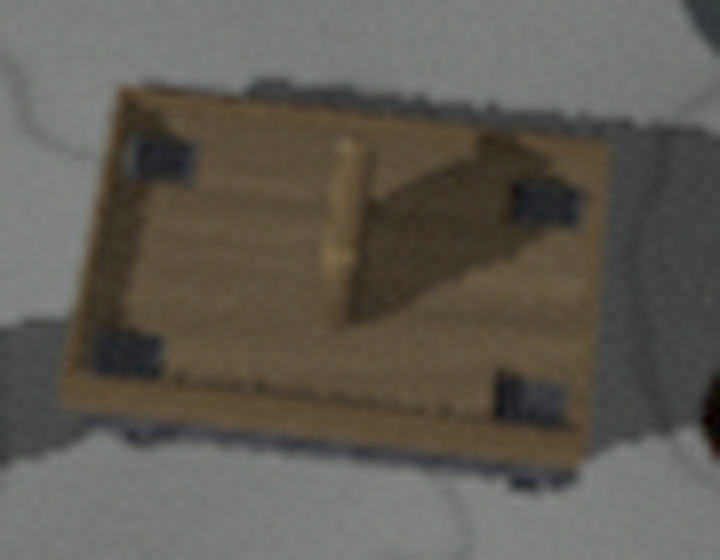

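View pics/t_top.png

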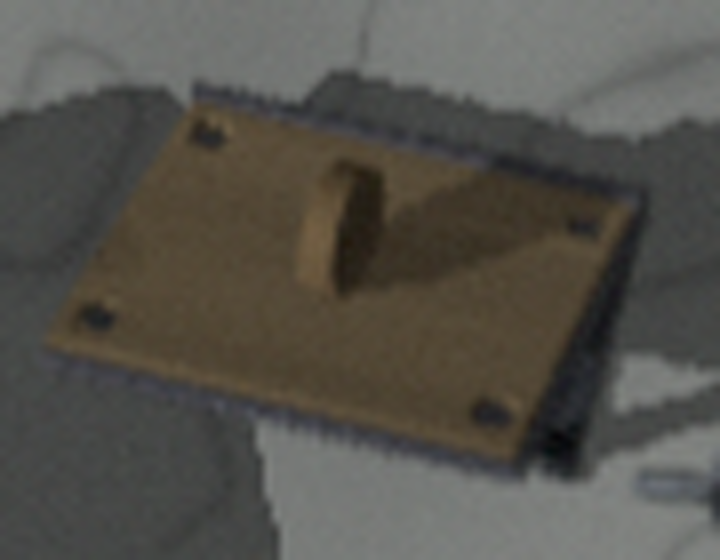

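View pics/t_st.png

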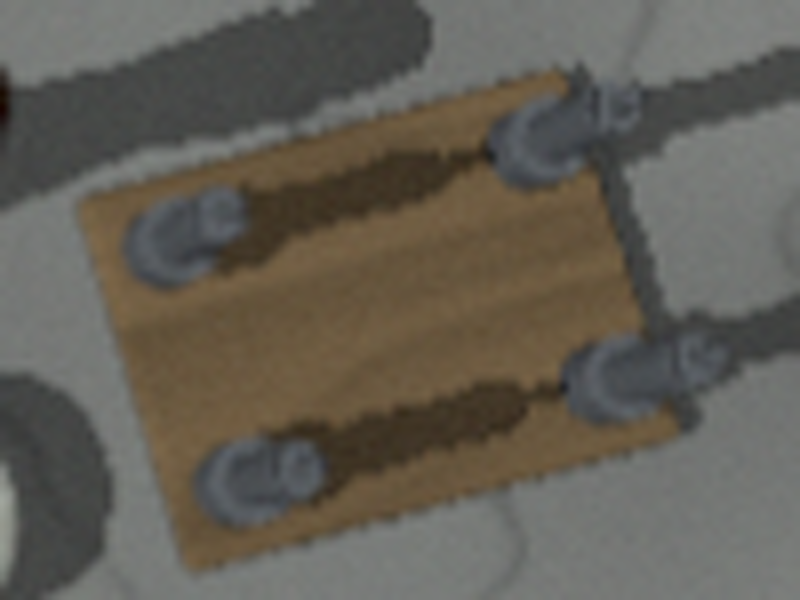

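View pics/s_low.png

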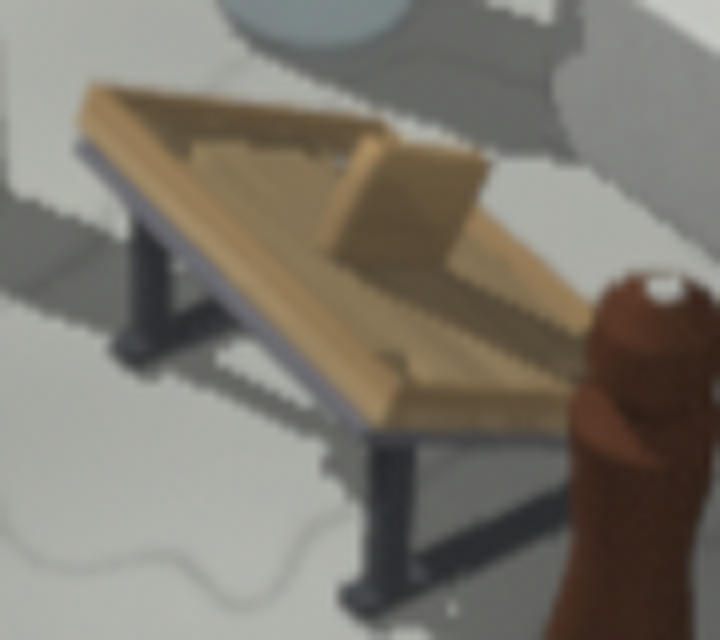

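View pics/s_top.png

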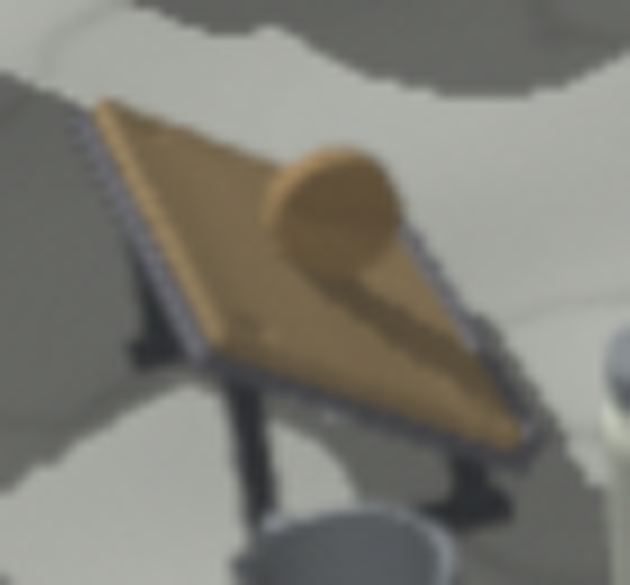

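View pics/s_st.png

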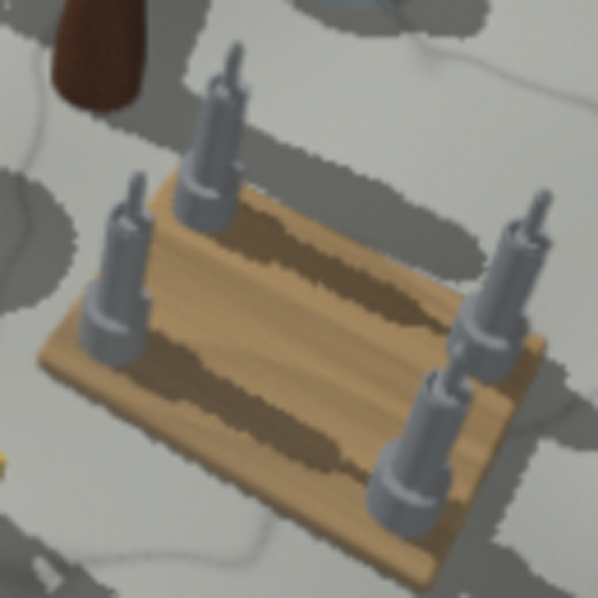

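```bash
cat > fit0.py <<'E'
from h import *
s,d=pickle.load(open("c0.pkl","rb"))
C={"t":d["top"],"s":d["side"]}
off={"t_low":(280,135,8),"t_top":(155,170,8),"t_st":(390,165,8),"s_low":(300,170,8),"s_top":(215,130,9),"s_st":(355,245,4.6)}
def px(name,u,v):
    x,y,k=off[name]; return np.array([(u+.5)/k-.5+x,(v+.5)/k-.5+y])
def pose(p,tilt):
    T=np.eye(4);T[:3,:3]=(R.from_euler("z",p[3])*R.from_euler("y",tilt)).as_matrix();T[:3,3]=p[:3];return T
def fit(obs,tilt,p0,fixz=None):
    P=np.array([o[3] for o in obs],float)/1000
    uv=np.array([px(*o[:3]) for o in obs]); ii=[o[0][0] for o in obs]
    def f(p):
        p=np.array(p)
        if fixz is not None:p=np.r_[p[:2],fixz,p[2]]
        T=pose(p,tilt);W=P@T[:3,:3].T+T[:3,3]
        r=np.array([proj(C[i],w)[0] for i,w in zip(ii,W)])-uv
        return r.ravel()
    r=least_squares(f,p0,loss="soft_l1",x_scale=0.01)
    print(np.round(r.x,4),"yawdeg",np.degrees(r.x[-1]).round(2)); print(f(r.x).reshape(-1,2).round(1).tolist())
    return r.x
low=[("t_low",122,90,(75,100,18)),("t_low",610,145,(75,-100,18)),("t_low",62,405,(-75,100,0)),("t_low",578,470,(-75,-100,0)),
 ("s_low",98,85,(-75,100,18)),("s_low",402,385,(-75,-100,18)),("s_low",380,430,(-75,-100,0)),("s_low",385,125,(75,100,18)),("s_low",488,158,(30,-7,56)),("s_low",382,145,(-30,-7,56))]
top=[("t_top",195,105,(65,92,8)),("t_top",635,205,(65,-92,8)),("t_top",515,462,(-65,-92,0)),("t_top",48,348,(-65,92,0)),
 ("t_top",208,135,(50,78,8)),("t_top",583,225,(50,-78,8)),("t_top",492,412,(-50,-78,8)),("t_top",97,317,(-50,78,8)),
 ("s_top",108,100,(-65,92,8)),("s_top",225,343,(-65,-92,8)),("s_top",522,440,(65,-92,8))]
st=[("t_st",78,200,(80,105,15)),("t_st",565,68,(80,-105,15)),("t_st",690,430,(-80,-105,15)),("t_st",190,572,(-80,105,15)),
 ("s_st",40,358,(-80,105,15)),("s_st",545,345,(80,-105,15)),("s_st",430,580,(-80,-105,15)),("s_st",238,45,(50,78,147)),("s_st",138,177,(-50,78,147)),("s_st",543,193,(50,-78,147)),("s_st",460,348,(-50,-78,147))]
if __name__=="__main__":
    g=lambda u,v,z:atz(d["top"],[(u,v)],z)[0]
    a=g(323,170,.06);b=g(200,204,.06);c=g(438,205,.015);print(a,b,c)
    fit(low,np.radians(27),[a[0],a[1],.05,0]);fit(top,np.radians(36),[b[0],b[1],.05,0]);fit(st,0,[c[0],c[1],0.2],0.)
    for n,(u,v,z) in dict(mill=(380,185,.1),jar=(255,188,.1),pitcher=(256,232,.05),bowl=(377,230,.03),saucer=(380,128,0.01),tin=(318,107,.1),carafe=(253,118,.1),yellow=(420,295,.01)).items(): print(n,g(u,v,z).round(3))
E
python3 fit0.py
```

```text
[ 0.56465119 -0.0161287   0.06      ] [0.45084614 0.36982376 0.06      ] [ 0.46301169 -0.39184727  0.015     ]
[ 0.5624 -0.0142  0.0696 -0.1082] yawdeg -6.2
[[-0.5, -1.0], [0.3, -0.5], [-0.1, 0.2], [0.6, -0.0], [-0.7, -0.3], [-0.4, 0.0], [-0.4, 0.0], [-0.6, -1.0], [1.6, 0.9], [0.2, 0.9]]
[ 0.4472  0.3725  0.0693 -0.221 ] yawdeg -12.66
[[-0.2, -0.5], [-0.5, 0.1], [0.0, 0.1], [0.1, 0.1], [0.3, -0.1], [0.2, -0.1], [0.1, -0.1], [0.2, -0.3], [-1.0, 0.4], [-0.3, -0.4], [0.0, 0.2]]
[ 0.4649 -0.3906  0.2824] yawdeg 16.18
[[0.4, -0.1], [0.4, -0.4], [-0.1, 1.2], [0.7, 0.8], [-1.7, -0.5], [1.1, -0.8], [-0.1, 2.3], [-0.7, -0.4], [-0.4, -0.6], [0.4, -0.5], [0.9, -0.4]]
mill [ 0.512 -0.191  0.1  ]
jar [0.498 0.191 0.1  ]
pitcher [0.366 0.192 0.05 ]
bowl [ 0.379 -0.191  0.03 ]
saucer [ 0.72  -0.205  0.01 ]
tin [0.758 0.002 0.1  ]
carafe [0.72  0.205 0.1  ]
yellow [ 0.175 -0.33   0.01 ]
```

```bash
cat > k.py <<'E'
from h import *
def tooltarget(tray,tilt,half,zgrasp,xoff=0.,yoff=0.):
    """tray=(x,y,z,yaw) underside centre; TCP so grasp pt is at zgrasp above underside. half=0: tool x=-tray x ; 1: tool x=+tray x"""
    Rt=R.from_euler("z",tray[3])*R.from_euler("y",tilt)
    Rl=R.from_matrix(np.diag([-1,1,-1.]) if half==0 else np.diag([1,-1,-1.]))
    p=np.array(tray[:3])+Rt.apply([xoff,yoff,zgrasp-.019])
    return p,Rt*Rl
def q456(p,Rm,a=.5,b=.56,h=.213,L=.3):
    zt=Rm.as_matrix()[:,2];w=p-L*zt;q1=np.arctan2(w[1],w[0]);r=np.hypot(w[0],w[1]);z=w[2]-h
    D=np.hypot(r,z);c=(D*D-a*a-b*b)/2/a/b;q3=np.arccos(c)
    q2=np.arctan2(r,z)-np.arctan2(b*np.sin(q3),a+b*np.cos(q3))
    M=(R.from_euler("z",q1)*R.from_euler("y",q2+q3)).inv()*Rm*R.from_euler("z",-np.pi/2)
    return np.r_[q1,q2,q3,M.as_euler("ZYZ")].round(2)
def rel(s,p,Rm):
    R0=R.from_quat(s["tcp_rot"])
    sh=R0.inv().apply(p-s["eef_pos"]);t=(R0.inv()*Rm).as_rotvec()
    print("turn",t.round(4).tolist(),"shift",sh.round(4).tolist(),"deg",np.degrees(np.linalg.norm(t)).round(1),"now",s["eef_pos"].round(4),"->",p.round(4))
LOW=[.5624,-.0142,.0696,-.1082];TOP=[.4472,.3725,.0693,-.221];ST=[.4649,-.3906,0,.2824]
E
python3 - <<'E'
from k import *
s,d=pickle.load(open("c0.pkl","rb"))
print(q456(s["eef_pos"],R.from_quat(s["tcp_rot"])),s["qpos"].round(2))
for n,t,ti in (("low",LOW,27),("top",TOP,36),("st",ST,0)):
  for hf in (0,1):
    for zg in (.036,.13,.25):
        print(n,hf,zg,q456(*tooltarget(t,np.radians(ti),hf,zg)))
E
```

```text
[ 1.32  0.28  1.58  0.    1.28 -0.  ] [ 1.17  0.29  1.58  0.    1.28 -0.15]
low 0 0.036 [-0.04  0.49  1.65  0.03  1.47 -1.51]
low 0 0.13 [-0.05  0.49  1.49  0.03  1.64 -1.51]
low 0 0.25 [-0.05  0.53  1.22  0.03  1.86 -1.51]
low 1 0.036 [-0.04  0.49  1.65  0.03  1.47  1.63]
low 1 0.13 [-0.05  0.49  1.49  0.03  1.64  1.63]
low 1 0.25 [-0.05  0.53  1.22  0.03  1.86  1.63]
top 0 0.036 [ 0.49  0.53  1.65  0.39  1.48 -1.01]
top 0 0.13 [ 0.44  0.52  1.5   0.37  1.64 -0.99]
top 0 0.25 [ 0.38  0.57  1.25  0.35  1.85 -0.96]
top 1 0.036 [0.49 0.53 1.65 0.39 1.48 2.14]
top 1 0.13 [0.44 0.52 1.5  0.37 1.64 2.16]
top 1 0.25 [0.38 0.57 1.25 0.35 1.85 2.18]
st 0 0.036 [-0.7   0.37  1.91  0.    0.87 -2.55]
st 0 0.13 [-0.7   0.25  1.85 -0.    1.03 -2.55]
st 0 0.25 [-0.7   0.15  1.74  0.    1.25 -2.55]
st 1 0.036 [-0.7   0.37  1.91  0.    0.87  0.59]
st 1 0.13 [-0.7   0.25  1.85  0.    1.03  0.59]
st 1 0.25 [-0.7   0.15  1.74  0.    1.25  0.59]
```

```bash
python3 - <<'E'
from k import *
from plant import *
s=get_state()
rel(s,np.array([.40,.34,.34]),R.from_euler("z",np.radians(75))*R.from_matrix(np.diag([1,-1,-1.])))
E
```

```text
turn [-0.0016, 0.0012, 1.5818] shift [-0.3032, -0.2461, -0.1094] deg 90.6 now [0.1673 0.6534 0.2302] -> [0.4  0.34 0.34]
```

Emit:
{"method": "arm_command", "body": {
  "steps": [
    [[0, 0, 0.18], [-0.02, -0.02, -0.05], 1],
    [[0, 0, 0.36], [-0.06, -0.05, -0.1], 1],
    [[0, 0, 0.54], [-0.1, -0.08, -0.11], 1],
    [[0, 0, 0.72], [-0.14, -0.11, -0.11], 1],
    [[0, 0, 0.9], [-0.18, -0.14, -0.11], 1],
    [[0, 0, 1.08], [-0.22, -0.17, -0.11], 1],
    [[0, 0, 1.26], [-0.26, -0.21, -0.11], 1],
    [[0, 0, 1.44], [-0.3, -0.24, -0.11], 1],
    [[0, 0, 1.58], [-0.303, -0.246, -0.11], 1]
  ]
}}

```text
time: 1.27
eef_pos: [0.4014, 0.3377, 0.3402]
tcp_rot: [0.796, 0.606, -0.001, 0.001]
contact_force: [0.1, 1.0, 0.9]
opening: 0.998
```

```bash
python3 - <<'E'
from k import *
from plant import *
s=get_state();print(s["time"],s["qpos"].round(2))
rel(s,*tooltarget(LOW,np.radians(27),1,.15))
E
```

```text
1.275 [ 0.51 -0.11  1.81 -0.    1.45  0.78]
turn [0.3333, -0.3875, 1.3813] shift [-0.2864, 0.3075, 0.1545] deg 84.4 now [0.4014 0.3377 0.3402] -> [ 0.6215 -0.0206  0.1863]
```

Emit:
{"method": "arm_command", "body": {
  "steps": [
    [[0.04, -0.05, 0.17], [-0.02, 0.02, 0], 1],
    [[0.08, -0.09, 0.34], [-0.06, 0.06, 0], 1],
    [[0.12, -0.14, 0.51], [-0.1, 0.1, 0.01], 1],
    [[0.16, -0.19, 0.68], [-0.14, 0.14, 0.02], 1],
    [[0.2, -0.24, 0.85], [-0.18, 0.18, 0.04], 1],
    [[0.25, -0.29, 1.02], [-0.22, 0.23, 0.07], 1],
    [[0.29, -0.33, 1.19], [-0.255, 0.27, 0.1], 1],
    [[0.333, -0.387, 1.381], [-0.286, 0.307, 0.13], 1],
    [[0.333, -0.387, 1.381], [-0.286, 0.307, 0.154], 1],
    [[0.333, -0.387, 1.381], [-0.286, 0.307, 0.154], 1]
  ]
}}

```text
time: 2.52
eef_pos: [0.6193, -0.0197, 0.1834]
tcp_rot: [0.97, -0.052, -0.236, -0.013]
contact_force: [-1.5, -0.1, 0.8]
opening: 1.0
```

```bash
cat > snap.py <<'E'
import sys
from k import *
from plant import *
n=sys.argv[1]; s=get_state(); c=read_camera("wrist"); pickle.dump((s,c),open(n+".pkl","wb"))
print(s["time"],s["qpos"].round(2),s["eef_pos"].round(4),s["contact_force"].round(1),s["opening"])
cv2.imwrite(f"pics/{n}.png",c["frame"][:,:,::-1])
E
python3 snap.py w1
```

```text
2.525 [-0.18  0.47  1.47 -0.03  1.67  1.5 ] [ 0.6193 -0.0197  0.1834] [-1.5 -0.1  0.8] 0.9995601430071738
```

View pics/w1.png

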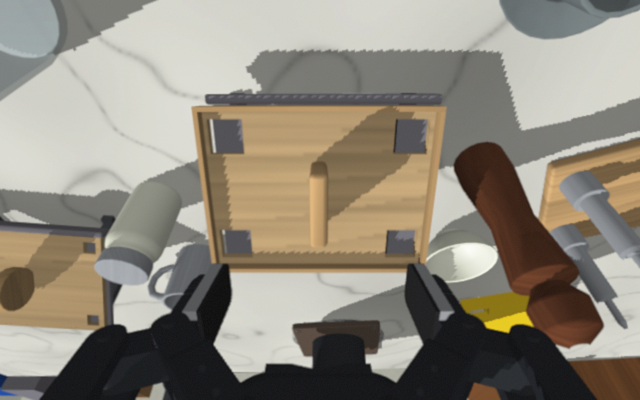

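```bash
python3 - <<'E'
from h import *
s,c=pickle.load(open("w1.pkl","rb"))
crop(c["frame"],185,85,455,280,2.95,"w1c.png")
E
```

```text
(no output)
```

View pics/w1c.png

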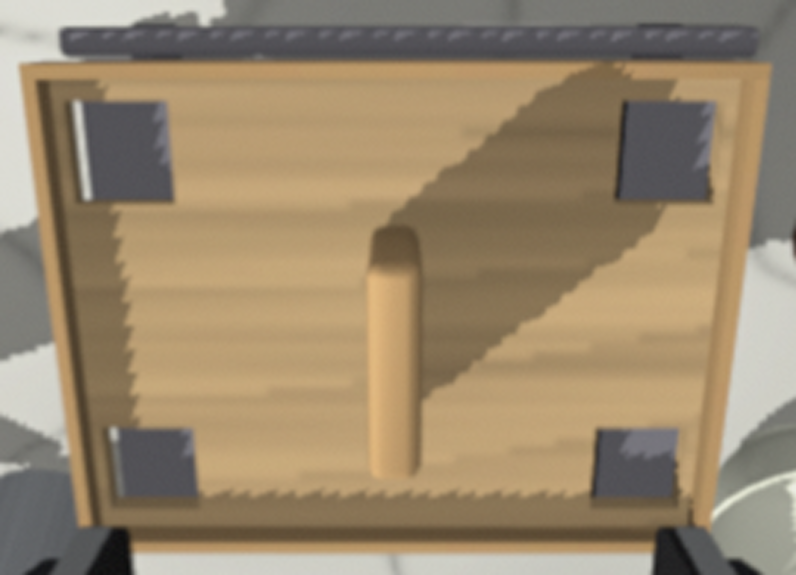

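```bash
cat > fitw.py <<'E'
from k import *
def fitw(fn,x0,y0,k,obs,p0):
    s,c=pickle.load(open(fn,"rb"))
    uv=np.array([[(u+.5)/k-.5+x0,(v+.5)/k-.5+y0] for u,v,_ in obs]);P=np.array([o[2] for o in obs],float)/1000
    def f(p):
        Rt=R.from_euler("z",p[3])*R.from_euler("y",p[4]); return (proj(c,Rt.apply(P)+p[:3],s)-uv).ravel()
    r=least_squares(f,p0,x_scale=.01,loss="soft_l1")
    print(r.x.round(4),"yaw,tilt deg",np.degrees(r.x[3:]).round(2));print(f(r.x).reshape(-1,2).round(1).tolist())
    return r.x
def hole(cx,cy,w,pts,z=8):
    w/=2;q=[(cx+w,cy+w),(cx+w,cy-w),(cx-w,cy-w),(cx-w,cy+w)] # TL TR BR BL in view (up=+x,left=+y)
    return [(u,v,(x,y,z)) for (u,v),(x,y) in zip(pts,q)]
E
python3 - <<'E'
from fitw import *
o=hole(50,78,29,[(75,101),(168,101),(173,201),(82,201)])+hole(50,-78,29,[(622,101),(716,101),(712,201),(616,201)])+hole(-50,78,29,[(110,428),(190,428),(197,497),(116,497)])+hole(-50,-78,29,[(598,428),(678,428),(676,497),(593,497)])
o+=[(22,66,(75,100,18)),(770,66,(75,-100,18))]
p=fitw("w1.pkl",185,85,2.95,o,LOW+[np.radians(27)])
s,_=pickle.load(open("w1.pkl","rb"))
rel(s,*tooltarget(p[:4],p[4],1,.036))
E
```

```text
[ 0.5622 -0.0137  0.0661 -0.1058  0.4467] yaw,tilt deg [-6.06 25.59]
[[-2.5, -0.0], [0.7, -0.1], [1.9, 0.5], [-0.7, 0.6], [-0.2, -0.2], [2.8, -0.1], [-0.1, 0.5], [-1.1, 0.5], [-1.0, -2.1], [2.4, -2.1], [2.4, 1.3], [0.4, 1.2], [-1.4, -2.0], [2.1, -2.0], [-0.6, 1.3], [-2.1, 1.4], [0.1, -0.4], [-0.1, -0.5]]
turn [-0.0021, 0.0309, -0.0011] shift [0.0024, 0.0003, 0.1136] deg 1.8 now [ 0.6193 -0.0197  0.1834] -> [ 0.5695 -0.0145  0.0814]
```

```bash
cat > fitw.py <<'E'
from k import *
# obs: (u,v,(x,y),zu,zv): height used for u and for v, mm
def fitw(fn,x0,y0,k,obs,p0,free6=False):
    s,c=pickle.load(open(fn,"rb"))
    uv=np.array([[(o[0]+.5)/k-.5+x0,(o[1]+.5)/k-.5+y0] for o in obs])
    Pu=np.array([[*o[2],o[3]] for o in obs],float)/1000;Pv=np.array([[*o[2],o[4]] for o in obs],float)/1000
    def f(p):
        Rt=R.from_euler("z",p[3])*R.from_euler("y",p[4])
        if len(p)>5: Rt=Rt*R.from_euler("x",p[5])
        a=proj(c,Rt.apply(Pu)+p[:3],s);b=proj(c,Rt.apply(Pv)+p[:3],s)
        return (np.c_[a[:,0],b[:,1]]-uv).ravel()
    r=least_squares(f,p0,x_scale=.01,loss="soft_l1")
    print(r.x.round(4),"deg",np.degrees(r.x[3:]).round(2));print(f(r.x).reshape(-1,2).round(1).tolist())
    return r.x
def hole(cx,cy,w,pts,zt=8,zb=0):
    w/=2;q=[(cx+w,cy+w),(cx+w,cy-w),(cx-w,cy-w),(cx-w,cy+w)] # TL TR BR BL in view (up=+x,left=+y)
    return [(u,v,(x,y),zb if abs(y)>abs(cy) else zt, zt if x>cx else zb) for (u,v),(x,y) in zip(pts,q)]
E
python3 - <<'E'
from fitw import *
o=hole(50,78,29,[(75,101),(168,101),(173,201),(82,201)])+hole(50,-78,29,[(622,101),(716,101),(712,201),(616,201)])+hole(-50,78,29,[(110,428),(190,428),(197,497),(116,497)])+hole(-50,-78,29,[(598,428),(678,428),(676,497),(593,497)])
o+=[(22,66,(75,100),18,18),(770,66,(75,-100),18,18)]
p=fitw("w1.pkl",185,85,2.95,o,LOW+[np.radians(27)])
s,_=pickle.load(open("w1.pkl","rb"))
rel(s,*tooltarget(p[:4],p[4],1,.036))
p[4]=np.radians(27);rel(s,*tooltarget(p[:4],p[4],1,.036))
E
```

```text
[ 0.5637 -0.0137  0.0698 -0.1062  0.4754] deg [-6.08 27.24]
[[-0.4, 0.3], [-0.1, 0.1], [0.9, -0.5], [1.0, -0.4], [0.2, 0.1], [0.2, 0.2], [-2.2, -0.4], [-0.5, -0.4], [-0.3, 0.1], [1.1, 0.2], [1.0, 0.3], [0.8, 0.2], [-0.5, 0.3], [0.9, 0.3], [-1.5, 0.4], [-1.1, 0.4], [-1.0, -0.6], [0.6, -0.6]]
turn [-0.002, 0.0021, -0.0008] shift [0.0026, 0.0001, 0.1097] deg 0.2 now [ 0.6193 -0.0197  0.1834] -> [ 0.5715 -0.0145  0.0849]
turn [-0.002, 0.0063, -0.0008] shift [0.0025, 0.0001, 0.1097] deg 0.4 now [ 0.6193 -0.0197  0.1834] -> [ 0.5714 -0.0145  0.0849]
```

Emit:
{"method": "arm_command", "body": {
  "steps": [
    [[0, 0.004, 0], [0.002, 0, 0.03], 1],
    [[0, 0.004, 0], [0.0025, 0, 0.065], 1],
    [[0, 0.004, 0], [0.0025, 0, 0.09], 1],
    [[0, 0.004, 0], [0.0025, 0, 0.108], 1],
    [[0, 0.004, 0], [0.0025, 0, 0.108], 1],
    [[0, 0.004, 0], [0.0025, 0, 0.108], 1]
  ],
  "force": 45
}}

```text
time: 3.32
eef_pos: [0.5747, -0.0139, 0.0906]
tcp_rot: [0.972, -0.051, -0.231, -0.013]
contact_force: [0.5, 0.4, -0.2]
opening: 0.998
```

```bash
python3 - <<'E'
from k import *
from plant import *
s=get_state();print(s["contact_force"],s["qpos"].round(2))
rel(s,*tooltarget([.5637,-.0137,.0698,-.1062],.473,1,.036))
E
```

```text
[ 0.46191474  0.3568919  -0.16492777] [-0.19  0.48  1.65 -0.04  1.48  1.5 ]
turn [-0.0005, -0.0069, 0.0008] shift [-0.0003, 0.001, 0.0065] deg 0.4 now [ 0.5747 -0.0139  0.0906] -> [ 0.5714 -0.0145  0.0849]
```

Emit:
{"method": "arm_command", "body": {
  "steps": [
    [[0, -0.007, 0], [-0.0003, 0.001, 0.0065], 1],
    [[0, -0.007, 0], [-0.0003, 0.001, 0.0065], 1],
    [[0, -0.007, 0], [-0.0003, 0.001, 0.0065], -1],
    [[0, -0.007, 0], [-0.0003, 0.001, 0.0065], -1],
    [[0, -0.007, 0], [-0.0003, 0.001, 0.0065], -1],
    [[0, -0.007, 0], [-0.0003, 0.001, 0.0065], -1],
    [[0, -0.007, 0], [-0.0003, 0.001, 0.0065], -1],
    [[0, -0.007, 0], [-0.0003, 0.001, 0.0065], -1]
  ],
  "force": 45
}}

```text
time: 4.32
eef_pos: [0.5718, -0.0147, 0.0849]
tcp_rot: [0.971, -0.051, -0.233, -0.013]
contact_force: [2.0, -1.1, -1.2]
opening: 0.156
```

```bash
python3 - <<'E'
from k import *
from plant import *
s=get_state();print(s["time"],s["contact_force"],s["opening"])
rel(s,*tooltarget([.5637,-.0137,.0698,-.1062],.473,1,.036))
rel(s,*tooltarget([.5637,-.0137,.0698,-.1062],.473,1,.136))
E
```

```text
4.325 [ 1.98124891 -1.12713256 -1.22931604] 0.1555962398091237
turn [-0.0002, -0.0011, 0.0008] shift [-0.0004, -0.0002, 0.0001] deg 0.1 now [ 0.5718 -0.0147  0.0849] -> [ 0.5714 -0.0145  0.0849]
turn [-0.0002, -0.0011, 0.0008] shift [-0.0003, -0.0002, -0.0999] deg 0.1 now [ 0.5718 -0.0147  0.0849] -> [ 0.6167 -0.0193  0.174 ]
```

Emit:
{"method": "arm_command", "body": {
  "steps": [
    [[0, 0, 0], [0, 0, -0.005], -1],
    [[0, 0, 0], [0, 0, -0.015], -1],
    [[0, 0, 0], [0, 0, -0.03], -1],
    [[0, 0, 0], [0, 0, -0.05], -1],
    [[0, 0, 0], [0, 0, -0.075], -1],
    [[0, 0, 0], [0, 0, -0.1], -1],
    [[0, 0, 0], [0, 0, -0.1], -1]
  ]
}}

```text
time: 5.2
eef_pos: [0.6195, -0.0201, 0.1776]
tcp_rot: [0.972, -0.051, -0.23, -0.012]
contact_force: [0.3, -0.9, -3.4]
opening: 0.154
```

```bash
python3 snap.py w2; python3 - <<'E'
from k import *
from plant import *
s=get_state();print(s["time"],s["contact_force"],s["opening"])
rel(s,np.array([.56,-.03,.33]),tooltarget([0,0,0,-.1062],0,1,0)[1])
rel(s,*tooltarget([.4649,-.3906,.30,.2824],0,1,.036))
E
```

```text
5.2 [-0.18  0.47  1.48 -0.03  1.65  1.5 ] [ 0.6195 -0.0201  0.1776] [ 0.3 -0.9 -3.4] 0.15444064827775242
5.25 [-0.00834309 -0.33745176 -4.65072625] 0.15951104897153118
turn [-0.0001, 0.4685, 0.0007] shift [-0.1203, 0.0163, -0.1122] deg 26.8 now [ 0.6181 -0.0198  0.1756] -> [ 0.56 -0.03  0.33]
turn [-0.0911, 0.4625, -0.3807] shift [-0.165, 0.3849, -0.0751] deg 34.7 now [ 0.6181 -0.0198  0.1756] -> [ 0.4649 -0.3906  0.317 ]
```

View pics/w2.png

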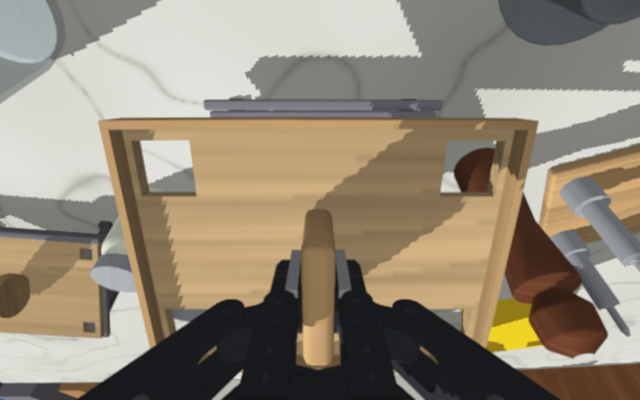

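Emit:
{"method": "arm_command", "body": {
  "steps": [
    [[0, 0.02, 0], [-0.01, 0, -0.012], -1],
    [[0, 0.09, 0], [-0.03, 0.003, -0.035], -1],
    [[0, 0.17, 0], [-0.055, 0.006, -0.06], -1],
    [[0, 0.26, 0], [-0.08, 0.01, -0.08], -1],
    [[0, 0.35, 0], [-0.1, 0.014, -0.1], -1],
    [[0, 0.43, 0], [-0.12, 0.016, -0.112], -1],
    [[0, 0.4685, 0], [-0.12, 0.016, -0.112], -1],
    [[0, 0.4685, 0], [-0.12, 0.016, -0.112], -1]
  ]
}}

```text
time: 6.25
eef_pos: [0.5584, -0.0294, 0.33]
tcp_rot: [0.999, -0.053, -0.001, -0.0]
contact_force: [-0.5, -0.1, -4.0]
opening: 0.16
```

```bash
python3 - <<'E'
from k import *
from plant import *
s=get_state();print(s["time"],s["contact_force"],s["opening"],s["qpos"].round(2))
rel(s,*tooltarget([.4649,-.3906,.25,.2824],0,1,.036))
E
```

```text
6.25 [-0.45956358 -0.07593938 -4.00716115] 0.16041876355436704 [-0.23 -0.03  1.75  0.    1.43  1.44]
turn [-0.0006, 0.0013, -0.388] shift [-0.0549, 0.3691, 0.063] deg 22.2 now [ 0.5584 -0.0294  0.33  ] -> [ 0.4649 -0.3906  0.267 ]
```

Emit:
{"method": "arm_command", "body": {
  "steps": [
    [[0, 0, -0.02], [-0.003, 0.015, 0], -1],
    [[0, 0, -0.06], [-0.008, 0.05, 0], -1],
    [[0, 0, -0.11], [-0.015, 0.09, 0], -1],
    [[0, 0, -0.16], [-0.021, 0.14, 0], -1],
    [[0, 0, -0.21], [-0.028, 0.19, 0], -1],
    [[0, 0, -0.26], [-0.035, 0.24, 0], -1],
    [[0, 0, -0.31], [-0.043, 0.29, 0.01], -1],
    [[0, 0, -0.36], [-0.05, 0.33, 0.03], -1],
    [[0, 0, -0.388], [-0.055, 0.357, 0.05], -1],
    [[0, 0, -0.388], [-0.055, 0.369, 0.063], -1],
    [[0, 0, -0.388], [-0.055, 0.369, 0.063], -1],
    [[0, 0, -0.388], [-0.055, 0.369, 0.063], -1]
  ]
}}

```text
time: 7.75
eef_pos: [0.4655, -0.3896, 0.2677]
tcp_rot: [0.99, 0.141, -0.0, -0.0]
contact_force: [0.1, -0.4, -4.2]
opening: 0.16
```

```bash
python3 snap.py w3; python3 - <<'E'
from k import *
from plant import *
for n in("top","side"):
    c=read_camera(n);cv2.imwrite(f"pics/{n}3.png",c["frame"][:,:,::-1]); pickle.dump(c,open(n+"3.pkl","wb"))
s=get_state();print(s["time"],s["contact_force"],s["opening"],s["qpos"].round(2))
rel(s,*tooltarget([.4649,-.3906,.25,.2824],0,1,.036))
E
```

```text
7.75 [-0.86  0.11  1.71 -0.    1.32  0.42] [ 0.4655 -0.3896  0.2677] [ 0.1 -0.4 -4.2] 0.16024672182514935
7.9 [ 0.91248611  0.28505035 -3.63435756] 0.15630364619048162 [-0.86  0.11  1.71 -0.    1.32  0.42]
turn [0.0009, 0.0002, 0.0014] shift [-0.0009, 0.0005, 0.0014] deg 0.1 now [ 0.4656 -0.3898  0.2684] -> [ 0.4649 -0.3906  0.267 ]
```

View pics/w3.png

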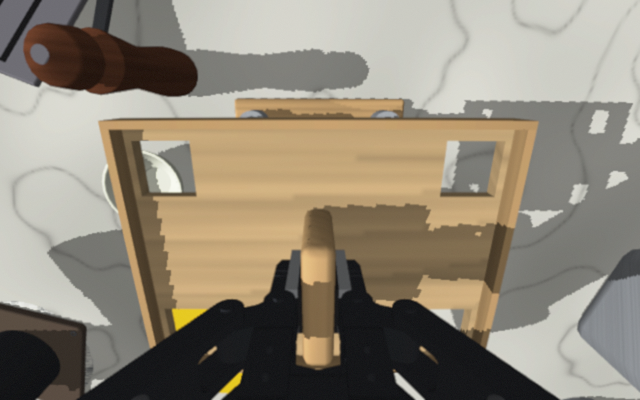

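View pics/side3.png

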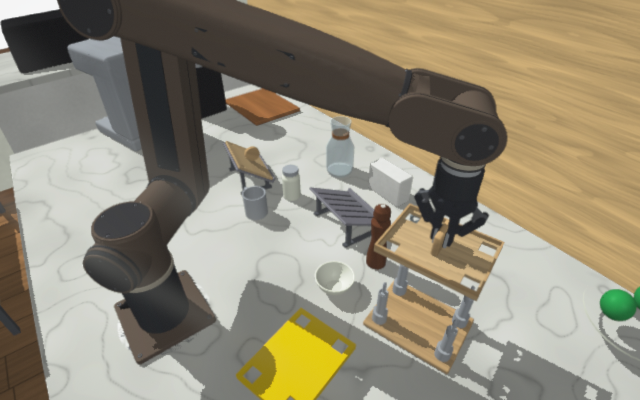

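```bash
python3 - <<'E'
from h import *
s,c=pickle.load(open("w3.pkl","rb"))
crop(c["frame"],220,85,420,130,4,"w3c.png")
c=pickle.load(open("side3.pkl","rb"));crop(c["frame"],355,190,515,375,3.2,"side3c.png")
c=pickle.load(open("top3.pkl","rb"));crop(c["frame"],380,135,520,260,4.6,"top3c.png")
E
```

```text
(no output)
```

View pics/w3c.png

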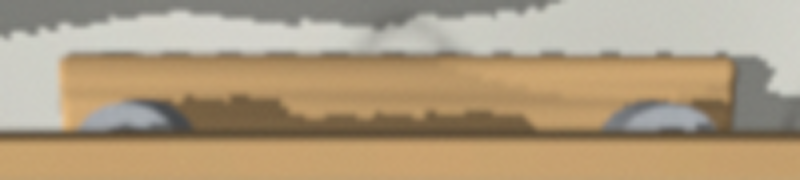

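View pics/side3c.png

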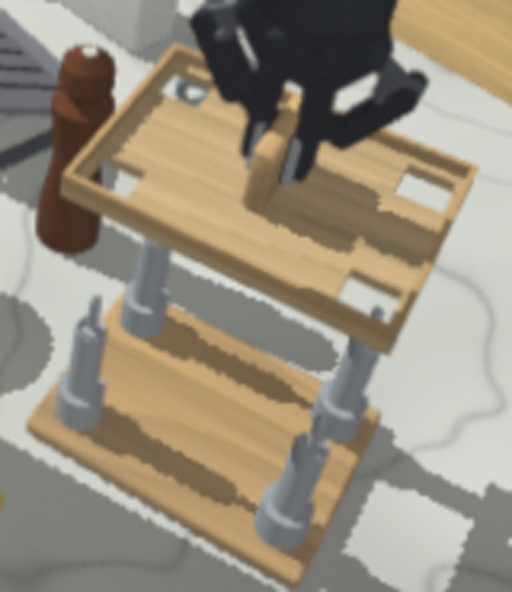

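View pics/top3c.png

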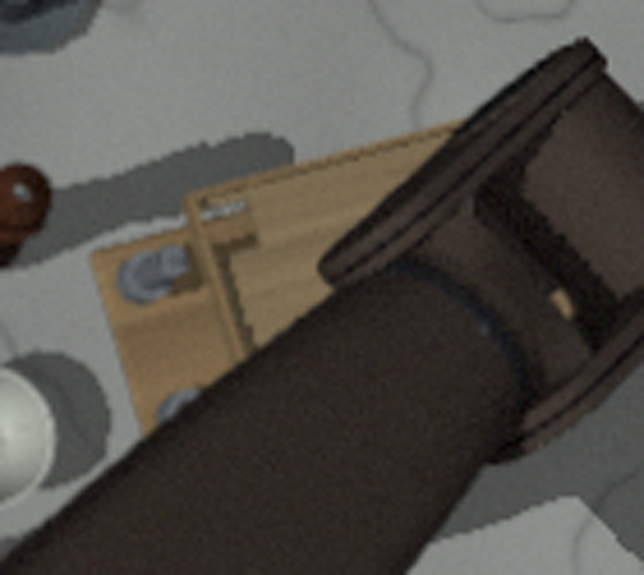

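```bash
python3 - <<'E'
from k import *
s,c=pickle.load(open("w3.pkl","rb"))
uv=[((u+.5)/4-.5+220,(v+.5)/4-.5+85) for u,v in((62,57),(732,57))]
P=atz(c,uv,.015,s);print(P,np.linalg.norm(P[0]-P[1]))
d=P[0]-P[1];yaw=np.arctan2(-d[0],d[1]);print("yaw",yaw)
m=P.mean(0);print("centre",m[:2]-.08*np.array([np.cos(yaw),np.sin(yaw)]))
# side: predicted tray corners from TCP
R0=R.from_quat(s["tcp_rot"]);Rt=R0*R.from_matrix(np.diag([1,-1,-1.]))
sd=pickle.load(open("side3.pkl","rb"))
base=s["eef_pos"]-Rt.apply([0,0,.017])
Q=np.array([(75,100,18),(-75,100,18),(75,-100,18),(-75,-100,18),(-75,-100,0),(-75,100,0)])/1000
print("tray pred crop px",(((proj(sd,Rt.apply(Q)+base)-[355,190])+.5)*3.2-.5).round(1).tolist())
E
```

```text
[[ 0.51548376 -0.26959407  0.015     ]
 [ 0.57267183 -0.46575783  0.015     ]] 0.20432986570118603
yaw 0.2836702662254035
centre [ 0.46727502 -0.39006644]
tray pred crop px [[174.6, 42.2], [62.1, 173.0], [479.0, 166.6], [398.2, 334.7], [389.2, 355.9], [59.5, 194.3]]
```

```bash
cat > ov.py <<'E'
from k import *
def overlay(c,s,x0,y0,x1,y1,k,st,name):
    im=cv2.resize(c["frame"][y0:y1,x0:x1,::-1],None,fx=k,fy=k,interpolation=cv2.INTER_CUBIC)
    Rz=R.from_euler("z",st[2]);a=np.linspace(0,2*np.pi,40)
    def pl(P,col):
        q=((proj(c,Rz.apply(P)+[st[0],st[1],0],s)-[x0,y0]+.5)*k-.5)
        cv2.polylines(im,[np.round(q*16).astype(int)],True,col,1,cv2.LINE_AA,4)
    for X in(.05,-.05):
        for Y in(.078,-.078):
            for r,z,col in((.017,.045,(0,0,255)),(.011,.111,(0,255,255)),(.017,.015,(255,0,255)),(.004,.140,(0,255,0))):
                pl(np.c_[X+r*np.cos(a),Y+r*np.sin(a),0*a+z],col)
    B=np.array([(.08,.105),(.08,-.105),(-.08,-.105),(-.08,.105)])
    pl(np.c_[B,np.full(4,.015)],(255,255,0))
    cv2.imwrite("pics/"+name,im)
E
python3 - <<'E'
from ov import *
s0,d=pickle.load(open("c0.pkl","rb"));s,c=pickle.load(open("w3.pkl","rb"))
st=[.4649,-.3906,.2824]
overlay(d["top"],None,390,165,490,240,7,st,"o_t.png");overlay(d["side"],None,355,245,485,375,4.6,st,"o_s.png");overlay(c,s,220,85,420,150,4,st,"o_w.png")
E
```

```text
(no output)
```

View pics/o_t.png

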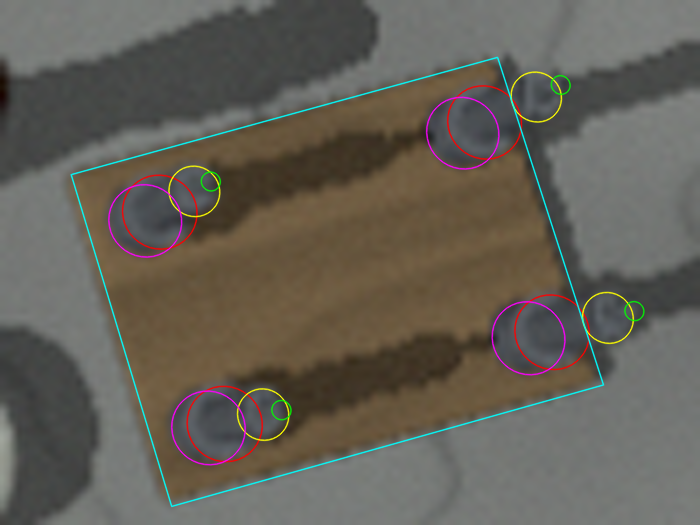

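View pics/o_s.png

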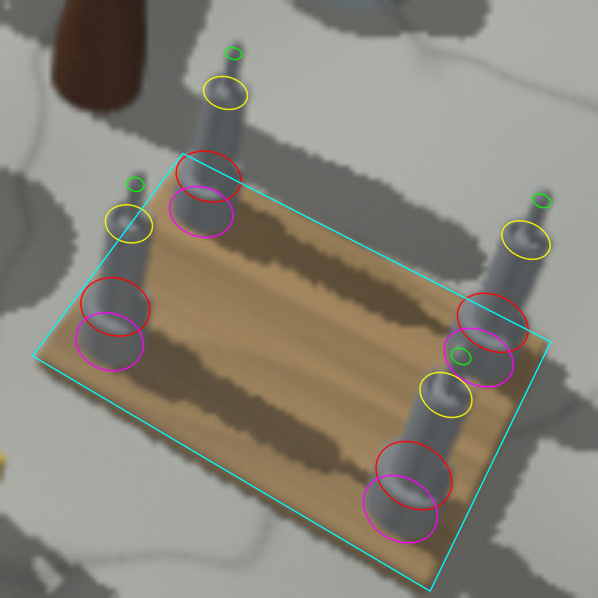

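View pics/o_w.png

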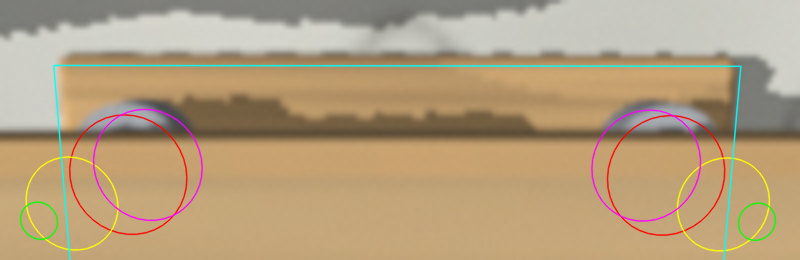

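```bash
python3 - <<'E'
from k import *
s,c=pickle.load(open("w3.pkl","rb"))
Rt=R.from_quat(s["tcp_rot"])*R.from_matrix(np.diag([1,-1,-1.]));base=s["eef_pos"]-Rt.apply([0,0,.017])
Q=np.array([(75,100,18),(75,-100,18),(75,100,0),(64.5,63.5,8),(35.5,63.5,8),(64.5,-63.5,8),(35.5,-63.5,8),(64.5,92.5,0),(64.5,-92.5,0)])/1000
print(proj(c,Rt.apply(Q)+base,s).round(1).tolist())
im=cv2.resize(c["frame"][105:205,90:550,::-1],None,fx=1.7,fy=1.7*3);cv2.imwrite("pics/w3h.png",im)
crop(c["frame"],90,110,210,205,6,"w3l.png");crop(c["frame"],430,110,550,205,6,"w3r.png")
E
```

```text
[[96.3, 121.9], [539.7, 122.1], [120.3, 118.9], [188.2, 141.8], [195.8, 198.0], [447.7, 141.9], [440.1, 198.1], [138.7, 139.7], [497.3, 139.9]]
```

View pics/w3l.png

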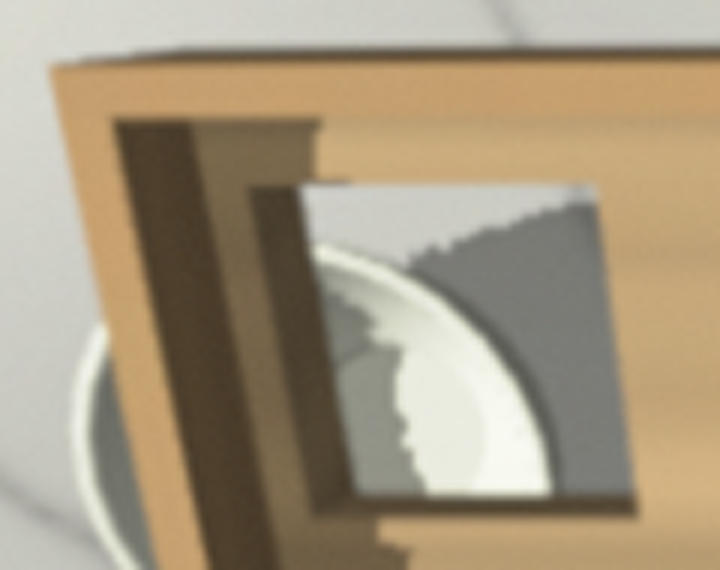

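View pics/w3r.png

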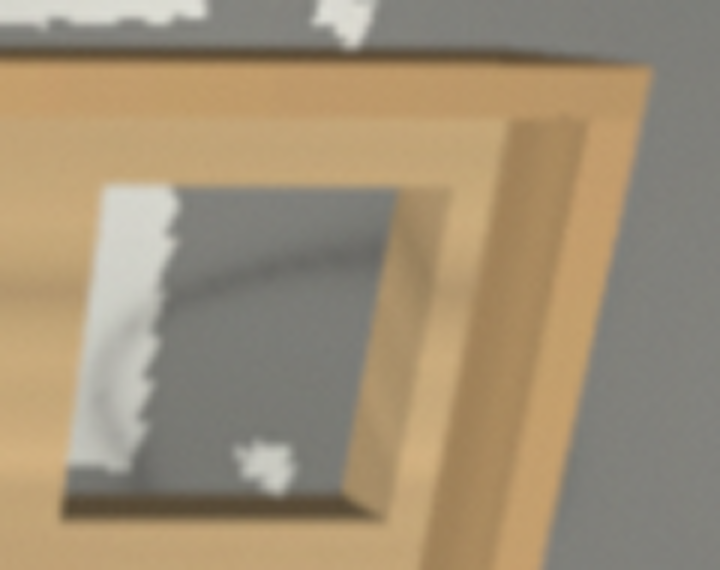

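Emit:
{"method": "arm_command", "body": {
  "steps": [
    [[0, 0, 0], [0.001, 0, 0.015], -1],
    [[0, 0, 0], [0.001, 0, 0.04], -1],
    [[0, 0, 0], [0.001, 0, 0.065], -1],
    [[0, 0, 0], [0.001, 0, 0.09], -1],
    [[0, 0, 0], [0.001, 0, 0.11], -1],
    [[0, 0, 0], [0.001, 0, 0.125], -1],
    [[0, 0, 0], [0.001, 0, 0.128], -1],
    [[0, 0, 0], [0.001, 0, 0.128], -1],
    [[0, 0, 0], [0.001, 0, 0.128], -1]
  ]
}}

```text
time: 9.02
eef_pos: [0.4671, -0.3903, 0.1417]
tcp_rot: [0.99, 0.141, 0.001, 0.001]
contact_force: [-0.3, -0.1, -4.3]
opening: 0.157
```

```bash
python3 snap.py w4; python3 - <<'E'
from h import *
from plant import *
s,c=pickle.load(open("w4.pkl","rb"))
crop(c["frame"],90,110,210,205,6,"w4l.png");crop(c["frame"],430,110,550,205,6,"w4r.png")
c=read_camera("side");pickle.dump(c,open("side4.pkl","wb"));crop(c["frame"],355,190,515,375,3.2,"side4c.png")
E
```

```text
9.025 [-0.86  0.23  1.82 -0.    1.09  0.42] [ 0.4671 -0.3903  0.1417] [-0.3 -0.1 -4.3] 0.15665644996306863
```

View pics/w4.png

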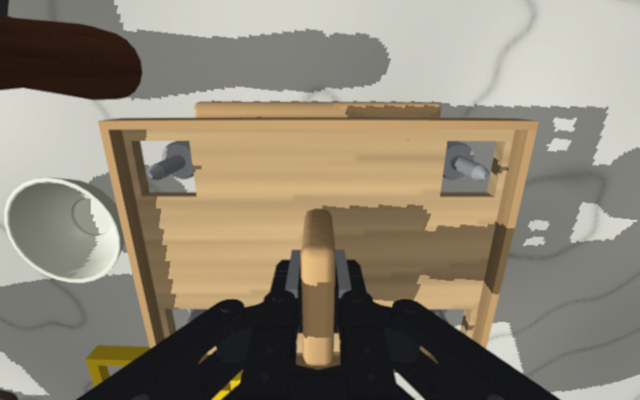

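View pics/w4l.png

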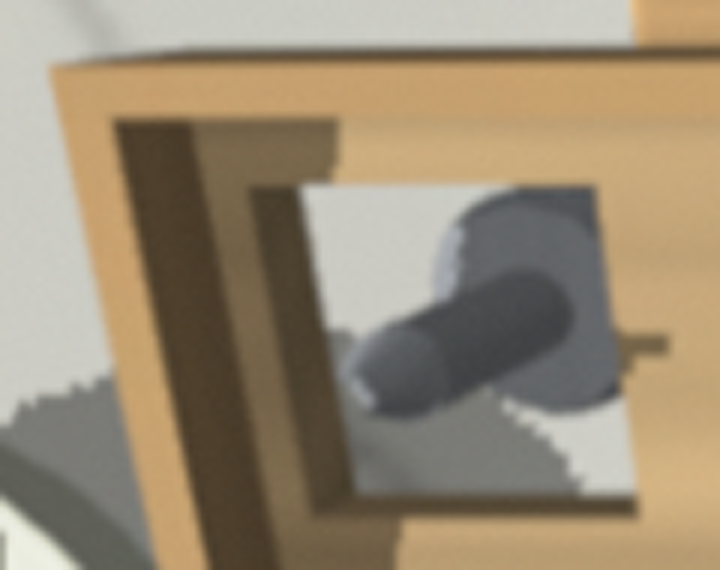

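View pics/w4r.png

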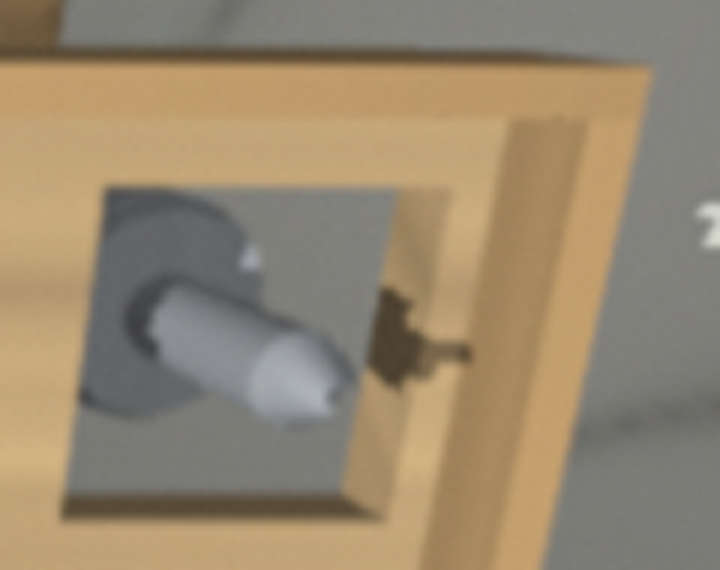

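View pics/side4c.png

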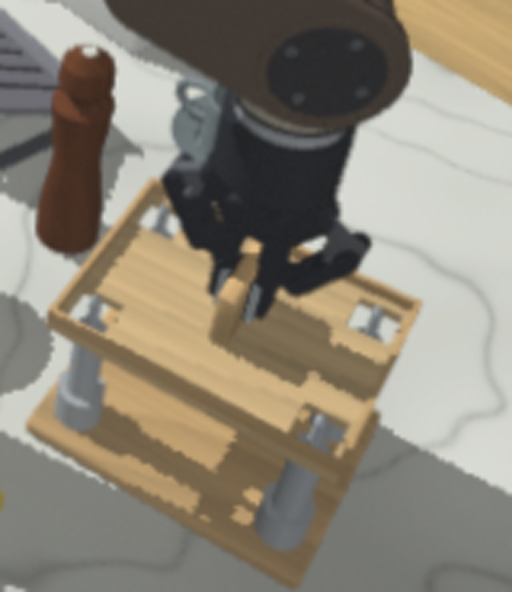

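```bash
cat > ov2.py <<'E'
from k import *
def ov(fn,st,name,half=0.0145,k=6):
    s,c=pickle.load(open(fn,"rb")); a=np.linspace(0,2*np.pi,40);Rz=R.from_euler("z",st[2]);out=[]
    Rt=R.from_quat(s["tcp_rot"])*R.from_matrix(np.diag([1,-1,-1.]));base=s["eef_pos"]-Rt.apply([0,0,.017])
    for x0,Y in((90,.078),(430,-.078)):
        im=cv2.resize(c["frame"][110:205,x0:x0+120,::-1],None,fx=k,fy=k,interpolation=cv2.INTER_CUBIC)
        def pl(W,col):
            q=((proj(c,W,s)-[x0,110]+.5)*k-.5);cv2.polylines(im,[np.round(q*16).astype(int)],True,col,1,cv2.LINE_AA,4)
        for r,z,col in((.010,.115,(0,255,255)),(.004,.115,(0,255,0)),(.004,.140,(0,0,255)),(.0005,.147,(255,0,255))):
            pl(Rz.apply(np.c_[.05+r*np.cos(a),Y+r*np.sin(a),0*a+z])+[st[0],st[1],0],col)
        h=half;B=np.array([(h,h),(h,-h),(-h,-h),(-h,h)])+[.05,Y]
        pl(Rt.apply(np.c_[B,np.full(4,.008)])+base,(255,255,0))
        out.append(im[:, :] if Y>0 else im)
    cv2.imwrite("pics/"+name,cv2.resize(np.hstack(out),None,fx=.55,fy=.55,interpolation=cv2.INTER_AREA))
E
python3 - <<'E'
from ov2 import *
ov("w4.pkl",[.4649,-.3906,.2824],"o4a.png")
E
```

```text
(no output)
```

View pics/o4a.png

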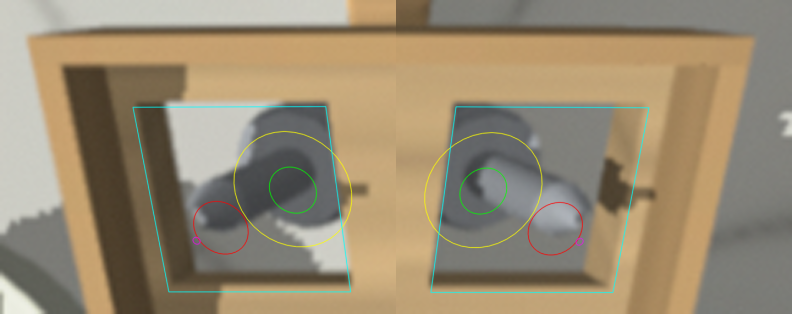

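```bash
cat > corr.py <<'E'
from k import *
Q=np.array([(75,100,18),(75,-100,18),(64.5,63.5,8),(35.5,63.5,8),(64.5,-63.5,8),(35.5,-63.5,8)])/1000
OB=np.array([(98.3,120.9),(538.7,121),(189.2,140.8),(196.2,196.3),(447.2,140.9),(440.3,196.5)])
s,c=pickle.load(open("w4.pkl","rb"))
Rt=R.from_quat(s["tcp_rot"])*R.from_matrix(np.diag([1,-1,-1.]));base=s["eef_pos"]-Rt.apply([0,0,.017])
M0=c["mount"].copy()
def setc(c,p):
    M=M0.copy();M[:3,3]+=p[:3]; c=dict(c);c["mount"]=M;return c
r=least_squares(lambda p:(proj(setc(c,p),Rt.apply(Q)+base,s)-OB).ravel(),[0,0,0],x_scale=.001)
if __name__=="__main__":
    print(r.x.round(4),r.fun.reshape(-1,2).round(2).tolist())
    import ov2
    for i,st in enumerate([(.4649+.0034*.96,-.3906+.0034*.28,.2824)]):
        pickle.dump((s,setc(c,r.x)),open("w4k.pkl","wb"));ov2.ov("w4k.pkl",st,f"o4b{i}.png")
E
python3 corr.py
```

```text
[-0.0004 -0.0002 -0.001 ] [[-0.28, -0.1], [0.06, -0.04], [0.08, -0.17], [0.52, 0.3], [0.14, -0.17], [-0.5, 0.22]]
```

View pics/o4b0.png

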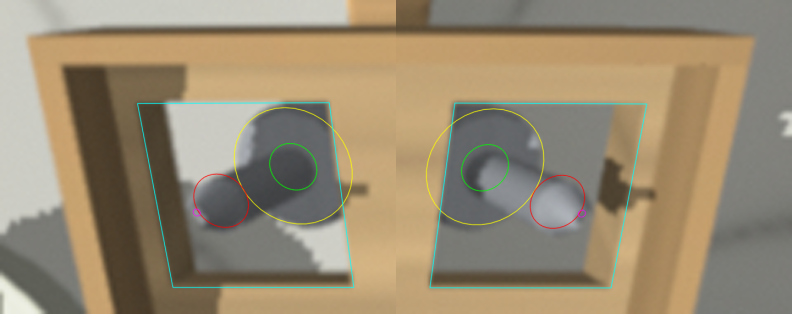

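Emit:
{"method": "arm_command", "body": {
  "steps": [
    [[0, 0, 0], [0.0012, -0.0004, 0], -1],
    [[0, 0, 0], [0.0012, -0.0004, 0.004], -1],
    [[0, 0, 0], [0.0012, -0.0004, 0.01], -1],
    [[0, 0, 0], [0.0012, -0.0004, 0.016], -1],
    [[0, 0, 0], [0.0012, -0.0004, 0.022], -1],
    [[0, 0, 0], [0.0012, -0.0004, 0.022], -1]
  ]
}}

```text
time: 9.88
eef_pos: [0.4676, -0.389, 0.1183]
tcp_rot: [0.99, 0.141, -0.0, 0.0]
contact_force: [-1.5, -0.3, -3.4]
opening: 0.158
```

```bash
python3 snap.py w5; python3 - <<'E'
from h import *
import corr,ov2
s,c=pickle.load(open("w5.pkl","rb"));pickle.dump((s,corr.setc(c,corr.r.x)),open("w5k.pkl","wb"))
ov2.ov("w5k.pkl",(.4682,-.3896,.2824),"o5.png")
E
```

```text
9.875 [-0.86  0.26  1.83 -0.    1.05  0.43] [ 0.4676 -0.389   0.1183] [-1.5 -0.3 -3.4] 0.15776568601330465
```

View pics/o5.png

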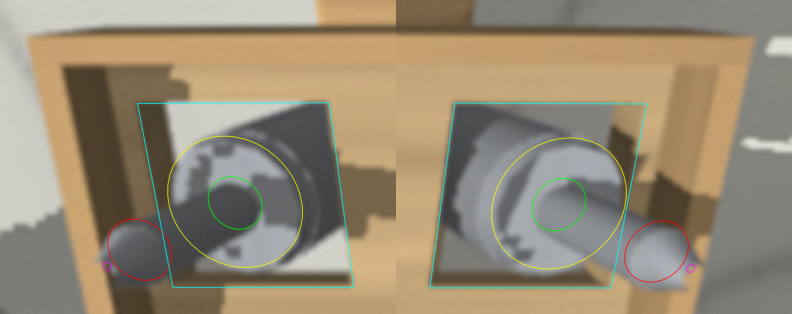

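Emit:
{"method": "arm_command", "body": {
  "steps": [
    [[0, 0, 0], [0.0004, 0.0007, 0.005], -1],
    [[0, 0, 0], [0.0004, 0.0007, 0.012], -1],
    [[0, 0, 0], [0.0004, 0.0007, 0.02], -1],
    [[0, 0, 0], [0.0004, 0.0007, 0.028], -1],
    [[0, 0, 0], [0.0004, 0.0007, 0.036], -1],
    [[0, 0, 0], [0.0004, 0.0007, 0.043], -1],
    [[0, 0, 0], [0.0004, 0.0007, 0.049], -1],
    [[0, 0, 0], [0.0004, 0.0007, 0.051], -1],
    [[0, 0, 0], [0.0004, 0.0007, 0.051], -1]
  ]
}}

```text
time: 11.05
eef_pos: [0.4685, -0.39, 0.0679]
tcp_rot: [0.99, 0.141, 0.0, 0.001]
contact_force: [0.5, 0.4, -3.7]
opening: 0.157
```

```bash
python3 snap.py w6
```

```text
11.05 [-0.86  0.33  1.85 -0.    0.96  0.43] [ 0.4685 -0.39    0.0679] [ 0.5  0.4 -3.7] 0.15680564141982556
```

View pics/w6.png

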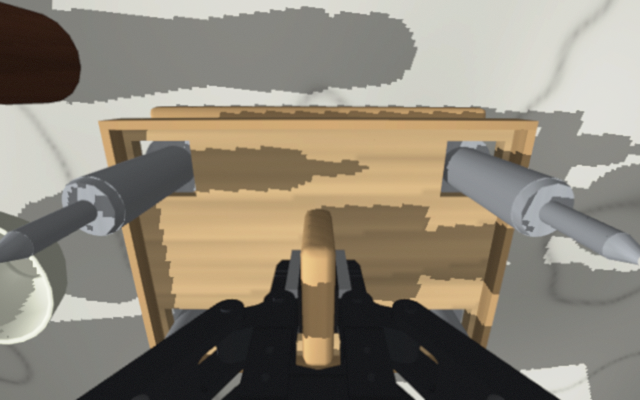

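Emit:
{"method": "arm_command", "body": {
  "steps": [
    [[0, 0, 0], [0, 0, 0.0015], -1],
    [[0, 0, 0], [0, 0, 0.003], -1],
    [[0, 0, 0], [0, 0, 0.004], -1],
    [[0, 0, 0], [0, 0, 0.005], -1],
    [[0, 0, 0], [0, 0, 0.006], -1],
    [[0, 0, 0], [0, 0, 0.0065], -1],
    [[0, 0, 0], [0, 0, 0.0065], -1]
  ]
}}

```text
time: 11.98
eef_pos: [0.4687, -0.3901, 0.0631]
tcp_rot: [0.99, 0.142, 0.0, 0.001]
contact_force: [-2.6, 3.6, 5.2]
opening: 0.158
```

```bash
python3 - <<'E'
from plant import *
from h import *
s=get_state();print(s["eef_pos"],s["tcp_rot"],s["contact_force"],s["wrist_torque"])
c=read_camera("side");crop(c["frame"],355,190,515,375,3.2,"side7c.png")
E
```

```text
[ 0.46867848 -0.39014672  0.06308837] [9.89936326e-01 1.41510871e-01 1.10675096e-04 8.55080627e-04] [-2.60760272  3.59896372  5.17506457] [ 0.62989012  0.65675374 -0.07603404]
```

View pics/side7c.png

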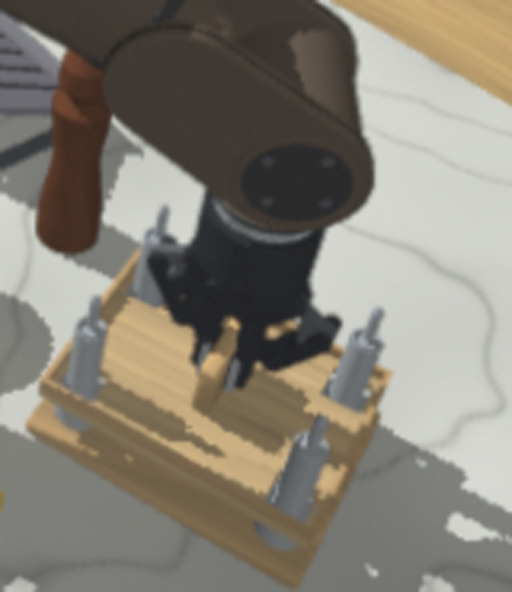

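Emit:
{"method": "arm_command", "body": {
  "steps": [
    [[0, 0, 0], [0, 0, 0.0015], -1],
    [[0, 0, 0], [0, 0, 0.0025], -1],
    [[0, 0, 0], [0, 0, 0.0025], -1]
  ]
}}

```text
time: 12.4
eef_pos: [0.4687, -0.3902, 0.0631]
tcp_rot: [0.99, 0.142, -0.0, 0.0]
contact_force: [-5.4, 5.1, 10.0]
opening: 0.158
```

```bash
python3 - <<'E'
from plant import *
s=get_state();print(s["eef_pos"],s["tcp_rot"],s["contact_force"],s["wrist_torque"])
E
```

```text
[ 0.46868465 -0.39018857  0.06310307] [ 9.89922794e-01  1.41606982e-01 -3.34564567e-04  4.60237848e-04] [-5.43155966  5.09492173  9.96484524] [0.85423644 1.01600089 0.00735437]
```

Emit:
{"method": "arm_command", "body": {
  "steps": [
    [[0, 0, 0], [0, 0, 0], -1],
    [[0, 0, 0], [0, 0, 0], 0.6],
    [[0, 0, 0], [0, 0, 0], 0.6],
    [[0, 0, 0], [0, 0, 0], 0.6],
    [[0, 0, 0], [0, 0, -0.015], 0.6],
    [[0, 0, 0], [0, 0, -0.045], 0.6],
    [[0, 0, 0], [0, 0, -0.09], 0.6],
    [[0, 0, 0], [0, 0, -0.14], 1],
    [[0, 0, 0], [0, 0, -0.19], 1],
    [[0, 0, 0], [0, 0, -0.23], 1],
    [[0, 0, 0], [0, 0, -0.23], 1]
  ]
}}

```text
time: 13.78
eef_pos: [0.4702, -0.3915, 0.2997]
tcp_rot: [0.99, 0.142, 0.003, 0.005]
contact_force: [0.6, -0.2, -0.3]
opening: 1.001
```

```bash
python3 snap.py w8;python3 - <<'E'
from plant import *
from k import *
c=read_camera("side");crop(c["frame"],355,190,515,375,3.2,"side8c.png")
s=get_state();print(s["qpos"].round(2))
# waypoint and top view pose
rel(s,np.array([.60,0,.36]),tooltarget([0,0,0,-.0],0,1,0)[1])
E
```

```text
13.775 [-0.86  0.1   1.67 -0.    1.36  0.43] [ 0.4702 -0.3915  0.2997] [ 0.6 -0.2 -0.3] 1.000930408776034
[-0.86  0.1   1.68 -0.    1.36  0.43]
turn [0.0018, 0.0001, 0.2842] shift [0.2353, -0.3373, -0.067] deg 16.3 now [ 0.4687 -0.3899  0.2937] -> [0.6  0.   0.36]
```

View pics/w8.png

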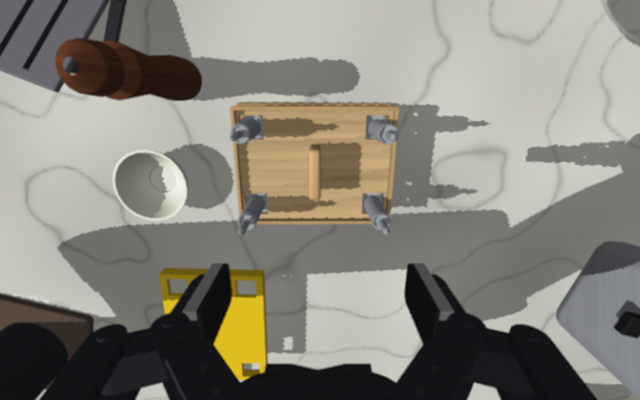

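View pics/side8c.png

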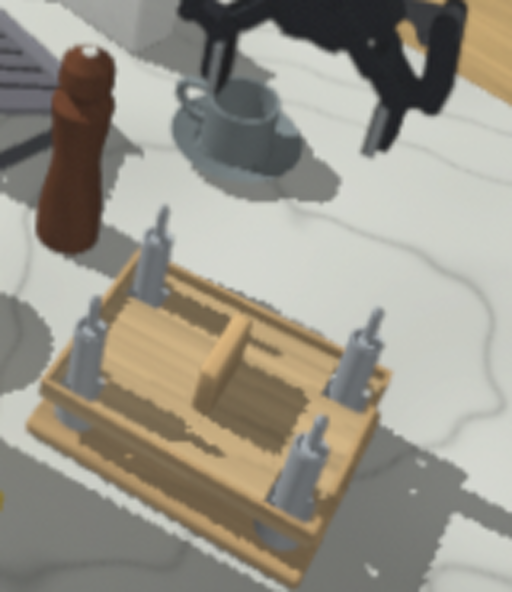

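Emit:
{"method": "arm_command", "body": {
  "steps": [
    [[0, 0, 0.03], [0.02, -0.02, -0.03], 1],
    [[0, 0, 0.07], [0.06, -0.07, -0.067], 1],
    [[0, 0, 0.11], [0.1, -0.12, -0.067], 1],
    [[0, 0, 0.15], [0.14, -0.17, -0.067], 1],
    [[0, 0, 0.19], [0.17, -0.22, -0.067], 1],
    [[0, 0, 0.23], [0.2, -0.27, -0.067], 1],
    [[0, 0, 0.284], [0.23, -0.31, -0.067], 1],
    [[0, 0, 0.284], [0.235, -0.337, -0.067], 1]
  ]
}}

```text
time: 14.88
eef_pos: [0.5996, 0.0025, 0.3569]
tcp_rot: [1.0, 0.001, -0.002, 0.0]
contact_force: [-0.1, -0.3, -0.2]
opening: 0.998
```

```bash
python3 - <<'E'
from plant import *
from k import *
s=get_state();print(s["time"],s["qpos"].round(2))
rel(s,*tooltarget(TOP,np.radians(36),1,.15))
E
```

```text
14.875 [-0.16  0.06  1.61 -0.    1.48  1.4 ]
turn [0.0714, -0.6211, 0.2159] shift [-0.0755, -0.3534, 0.1817] deg 37.9 now [0.5996 0.0025 0.3569] -> [0.5223 0.3556 0.1753]
```

Emit:
{"method": "arm_command", "body": {
  "steps": [
    [[0.01, -0.05, 0.02], [-0.005, -0.03, 0], 1],
    [[0.02, -0.13, 0.05], [-0.015, -0.08, 0], 1],
    [[0.03, -0.22, 0.08], [-0.025, -0.13, 0], 1],
    [[0.04, -0.31, 0.11], [-0.035, -0.18, 0], 1],
    [[0.05, -0.4, 0.14], [-0.045, -0.23, 0.02], 1],
    [[0.06, -0.5, 0.17], [-0.055, -0.28, 0.06], 1],
    [[0.07, -0.58, 0.2], [-0.065, -0.32, 0.1], 1],
    [[0.0714, -0.621, 0.216], [-0.0755, -0.345, 0.145], 1],
    [[0.0714, -0.621, 0.216], [-0.0755, -0.353, 0.18], 1],
    [[0.0714, -0.621, 0.216], [-0.0755, -0.353, 0.182], 1],
    [[0.0714, -0.621, 0.216], [-0.0755, -0.353, 0.182], 1]
  ]
}}

```text
time: 16.25
eef_pos: [0.5225, 0.3549, 0.1753]
tcp_rot: [0.945, -0.105, -0.307, -0.034]
contact_force: [-0.0, -0.1, 0.3]
opening: 1.001
```

```bash
python3 snap.py w9;python3 - <<'E'
from h import *
s,c=pickle.load(open("w9.pkl","rb"));crop(c["frame"],185,85,455,280,2.95,"w9c.png")
E
```

```text
16.25 [0.31 0.51 1.47 0.31 1.71 2.06] [0.5225 0.3549 0.1753] [-0.  -0.1  0.3] 1.000830184325917
```

View pics/w9.png

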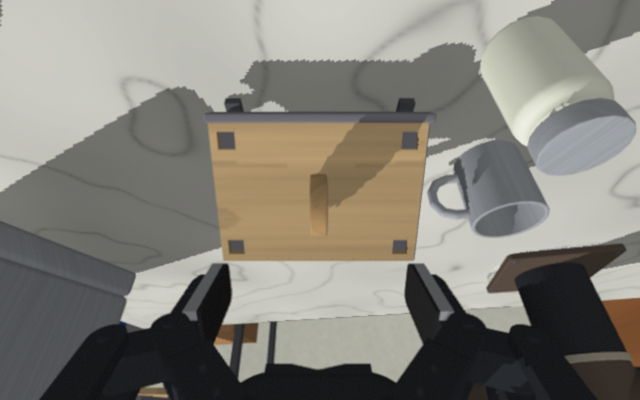

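View pics/w9c.png

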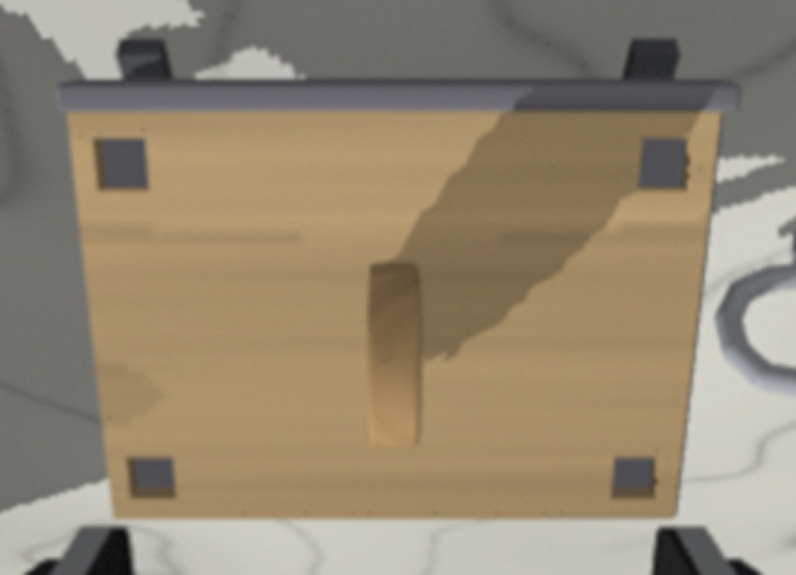

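```bash
python3 - <<'E'
from fitw import *
import corr
s,c=pickle.load(open("w9.pkl","rb"));pickle.dump((s,corr.setc(c,corr.r.x)),open("w9k.pkl","wb"))
h=7.5
o=[(95,138,(50+h,78+h)),(146,138,(50+h,78-h)),(149,189.5,(50-h,78-h)),(99,189.5,(50-h,78+h)),
(642,138.5,(50+h,-78+h)),(638,189.5,(50-h,-78+h)),
(130,457.5,(-50+h,78+h)),(172,457.5,(-50+h,78-h)),(176,498,(-50-h,78-h)),
(614.5,457.5,(-50+h,-78+h)),(611,498,(-50-h,-78+h)),
(113,517,(-65,92)),(676,517,(-65,-92))]
o=[(*x,8,8) for x in o]
for fn in("w9.pkl","w9k.pkl"):
    p=fitw(fn,185,85,2.95,o,TOP+[np.radians(36)])
    rel(s,*tooltarget(p[:4],p[4],1,.036))
E
```

```text
[ 0.4488  0.3716  0.0725 -0.2203  0.6334] deg [-12.62  36.29]
[[-0.5, -0.1], [0.0, -0.2], [0.5, 0.2], [-0.0, 0.3], [0.1, -0.4], [-0.1, 0.2], [-1.1, -0.4], [0.5, -0.4], [0.4, 0.1], [0.1, -0.4], [0.0, 0.1], [0.2, 0.5], [-0.5, 0.5]]
turn [-0.0006, -0.0047, -0.0011] shift [-0.0005, -0.0002, 0.1105] deg 0.3 now [0.5225 0.3549 0.1753] -> [0.4587 0.3694 0.0862]
[ 0.449   0.3713  0.0728 -0.2207  0.6331] deg [-12.65  36.27]
[[-0.5, -0.1], [0.0, -0.2], [0.5, 0.2], [-0.0, 0.3], [0.1, -0.4], [-0.1, 0.2], [-1.1, -0.4], [0.5, -0.4], [0.4, 0.1], [0.1, -0.4], [0.0, 0.1], [0.2, 0.5], [-0.5, 0.5]]
turn [-0.0003, -0.0043, -0.0007] shift [-0.0005, 0.0001, 0.1102] deg 0.3 now [0.5225 0.3549 0.1753] -> [0.4588 0.3691 0.0865]
```

Emit:
{"method": "arm_command", "body": {
  "steps": [
    [[0, -0.002, 0], [-0.0005, 0, 0.03], 1],
    [[0, -0.002, 0], [-0.0005, 0, 0.065], 1],
    [[0, -0.002, 0], [-0.0005, 0, 0.09], 1],
    [[0, -0.002, 0], [-0.0005, 0, 0.105], 1],
    [[0, -0.002, 0], [-0.0005, 0, 0.111], 1],
    [[0, -0.002, 0], [-0.0005, 0, 0.111], 1],
    [[0, -0.002, 0], [-0.0005, 0, 0.111], 1],
    [[0, -0.002, 0], [-0.0005, 0, 0.111], 1]
  ],
  "force": 45
}}

```text
time: 17.3
eef_pos: [0.4601, 0.3695, 0.0876]
tcp_rot: [0.945, -0.105, -0.306, -0.035]
contact_force: [0.1, -0.8, 0.2]
opening: 1.001
```

```bash
python3 - <<'E'
from k import *
from plant import *
s=get_state();print(s["contact_force"],s["qpos"].round(2))
rel(s,*tooltarget([.4489,.3714,.0726,-.2205],.631,1,.035))
E
```

```text
[ 0.0875041  -0.76454766  0.24254068] [0.36 0.52 1.64 0.33 1.53 2.05]
turn [-0.0025, -0.0038, -0.0001] shift [-0.0003, 0.0006, 0.0028] deg 0.3 now [0.4601 0.3695 0.0876] -> [0.4581 0.3693 0.0855]
```

Emit:
{"method": "arm_command", "body": {
  "steps": [
    [[-0.002, -0.004, 0], [-0.0003, 0.0004, 0.0025], 1],
    [[-0.002, -0.004, 0], [-0.0003, 0.0004, 0.0025], 1],
    [[-0.002, -0.004, 0], [-0.0003, 0.0004, 0.0025], -1],
    [[-0.002, -0.004, 0], [-0.0003, 0.0004, 0.0025], -1],
    [[-0.002, -0.004, 0], [-0.0003, 0.0004, 0.0025], -1],
    [[-0.002, -0.004, 0], [-0.0003, 0.0004, 0.0025], -1],
    [[-0.002, -0.004, 0], [-0.0003, 0.0004, 0.0025], -1],
    [[-0.002, -0.004, 0], [-0.0003, 0.0004, 0.0025], -1]
  ],
  "force": 45
}}

```text
time: 18.3
eef_pos: [0.4584, 0.3695, 0.0858]
tcp_rot: [0.945, -0.105, -0.308, -0.034]
contact_force: [0.4, -1.2, 0.7]
opening: 0.159
```

```bash
python3 - <<'E'
from k import *
from plant import *
s=get_state();print(s["contact_force"],s["opening"])
rel(s,*tooltarget([.4489,.3714,.0726,-.2205],.631,1,.035))
E
```

```text
[ 0.4012589  -1.16822505  0.6655511 ] 0.15941002441926438
turn [-0.0004, 0.0002, -0.0002] shift [0.0, 0.0002, 0.0004] deg 0.0 now [0.4584 0.3695 0.0858] -> [0.4581 0.3693 0.0855]
```

Emit:
{"method": "arm_command", "body": {
  "steps": [
    [[0, 0, 0], [0, 0, -0.005], -1],
    [[0, 0, 0], [0, 0, -0.015], -1],
    [[0, 0, 0], [0, 0, -0.03], -1],
    [[0, 0, 0], [0, 0, -0.05], -1],
    [[0, 0, 0], [0, 0, -0.075], -1],
    [[0, 0, 0], [0, 0, -0.1], -1],
    [[0, 0, 0], [0, 0, -0.11], -1],
    [[0, 0, 0], [0, 0, -0.11], -1]
  ]
}}

```text
time: 19.3
eef_pos: [0.5226, 0.3551, 0.1756]
tcp_rot: [0.945, -0.105, -0.308, -0.035]
contact_force: [-0.1, -1.0, -3.4]
opening: 0.159
```

```bash
python3 snap.py w10; python3 - <<'E'
from k import *
from plant import *
s=get_state();print(s["time"],s["contact_force"],s["opening"])
rel(s,np.array([.50,.33,.34]),tooltarget([0,0,0,-.2205],0,1,0)[1])
E
```

```text
19.3 [0.31 0.51 1.47 0.31 1.71 2.06] [0.5226 0.3551 0.1756] [-0.1 -1.  -3.4] 0.15891706289780141
19.35 [ 0.02124214 -0.14975646 -3.78056008] 0.15229223865131505
turn [-0.0003, 0.6313, -0.0006] shift [-0.1103, 0.0292, -0.1244] deg 36.2 now [0.5217 0.3551 0.1745] -> [0.5  0.33 0.34]
```

View pics/w10.png

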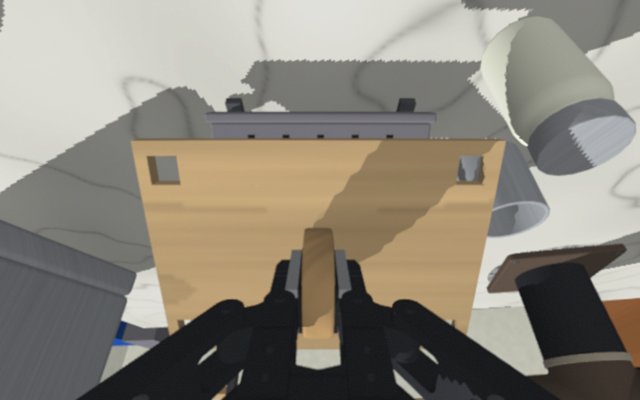

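Both holes at (165,170) and (470,170), tray held square. Raise and level.

Emit:
{"method": "arm_command", "body": {
  "steps": [
    [[0, 0.02, 0], [-0.01, 0.001, -0.012], -1],
    [[0, 0.08, 0], [-0.025, 0.004, -0.03], -1],
    [[0, 0.17, 0], [-0.045, 0.01, -0.05], -1],
    [[0, 0.27, 0], [-0.065, 0.015, -0.07], -1],
    [[0, 0.37, 0], [-0.08, 0.02, -0.09], -1],
    [[0, 0.47, 0], [-0.095, 0.025, -0.11], -1],
    [[0, 0.56, 0], [-0.11, 0.029, -0.124], -1],
    [[0, 0.63, 0], [-0.11, 0.029, -0.124], -1],
    [[0, 0.631, 0], [-0.11, 0.029, -0.124], -1],
    [[0, 0.631, 0], [-0.11, 0.029, -0.124], -1]
  ]
}}

```text
time: 20.6
eef_pos: [0.4994, 0.3301, 0.339]
tcp_rot: [0.994, -0.11, -0.001, 0.0]
contact_force: [0.1, 0.2, -2.6]
opening: 0.161
```

```bash
python3 - <<'E'
from k import *
from plant import *
s=get_state();print(s["time"],s["contact_force"],s["opening"],s["qpos"].round(2))
rel(s,np.array([.60,-.02,.36]),tooltarget([0,0,0,0.03],0,1,0)[1])
E
```

```text
20.6 [ 0.11760779  0.20920482 -2.6254839 ] 0.16111936301828478 [0.41 0.06 1.64 0.   1.44 2.21]
turn [0.0004, 0.0028, -0.251] shift [0.1749, 0.3196, -0.0213] deg 14.4 now [0.4994 0.3301 0.339 ] -> [ 0.6  -0.02  0.36]
```

Emit:
{"method": "arm_command", "body": {
  "steps": [
    [[0, 0.001, -0.01], [0.008, 0.015, -0.01], -1],
    [[0, 0.002, -0.04], [0.025, 0.05, -0.021], -1],
    [[0, 0.003, -0.08], [0.05, 0.1, -0.021], -1],
    [[0, 0.003, -0.12], [0.08, 0.15, -0.021], -1],
    [[0, 0.003, -0.16], [0.105, 0.2, -0.021], -1],
    [[0, 0.003, -0.2], [0.135, 0.25, -0.021], -1],
    [[0, 0.003, -0.23], [0.16, 0.29, -0.021], -1],
    [[0, 0.003, -0.251], [0.175, 0.32, -0.021], -1]
  ]
}}

```text
time: 21.6
eef_pos: [0.6004, -0.0231, 0.3584]
tcp_rot: [1.0, 0.014, -0.001, -0.0]
contact_force: [0.6, 0.9, -3.9]
opening: 0.159
```

```bash
python3 - <<'E'
from k import *
from plant import *
s=get_state();print(s["time"],s["contact_force"],s["opening"],s["qpos"].round(2))
rel(s,*tooltarget([.4682,-.3896,.26,.2824],0,1,.035))
E
```

```text
21.6 [ 0.56034095  0.93411952 -3.86900618] 0.1588334477597205 [-0.21  0.06  1.61  0.    1.48  1.34]
turn [-0.0012, 0.0027, -0.2541] shift [-0.1423, 0.3627, 0.0825] deg 14.6 now [ 0.6004 -0.0231  0.3584] -> [ 0.4682 -0.3896  0.276 ]
```

Emit:
{"method": "arm_command", "body": {
  "steps": [
    [[0, 0.001, -0.01], [-0.006, 0.015, 0], -1],
    [[-0.001, 0.003, -0.04], [-0.02, 0.05, 0], -1],
    [[-0.001, 0.003, -0.08], [-0.04, 0.1, 0], -1],
    [[-0.001, 0.003, -0.12], [-0.06, 0.15, 0], -1],
    [[-0.001, 0.003, -0.16], [-0.08, 0.2, 0], -1],
    [[-0.001, 0.003, -0.2], [-0.1, 0.25, 0], -1],
    [[-0.001, 0.003, -0.23], [-0.12, 0.3, 0.01], -1],
    [[-0.001, 0.003, -0.254], [-0.135, 0.34, 0.03], -1],
    [[-0.001, 0.003, -0.254], [-0.142, 0.363, 0.06], -1],
    [[-0.001, 0.003, -0.254], [-0.142, 0.363, 0.0825], -1],
    [[-0.001, 0.003, -0.254], [-0.142, 0.363, 0.0825], -1],
    [[-0.001, 0.003, -0.254], [-0.142, 0.363, 0.0825], -1]
  ]
}}

```text
time: 23.1
eef_pos: [0.4688, -0.3902, 0.2768]
tcp_rot: [0.99, 0.141, 0.0, 0.0]
contact_force: [-0.2, -0.0, -2.8]
opening: 0.161
```

```bash
python3 snap.py w11; python3 - <<'E'
from k import *
import corr
from plant import *
s=get_state();print(s["time"],s["contact_force"],s["opening"],s["qpos"].round(2))
rel(s,*tooltarget([.4682,-.3896,.26,.2824],0,1,.035))
s,c=pickle.load(open("w11.pkl","rb"));c=corr.setc(c,corr.r.x)
Rt=R.from_quat(s["tcp_rot"])*R.from_matrix(np.diag([1,-1,-1.]));base=s["eef_pos"]-Rt.apply([0,0,.016])
h=7.5;Q=np.array([(65,92,8),(65,-92,8),(50+h,78-h,8),(50-h,78-h,8),(50+h,78+h,8),(50+h,-78+h,8),(50-h,-78+h,8)])/1000
q=proj(c,Rt.apply(Q)+base,s);print(q.round(1).tolist())
im=np.hstack([cv2.resize(c["frame"][120:200,a:a+100,::-1],None,fx=4,fy=4,interpolation=cv2.INTER_CUBIC) for a in(110,425)])
cv2.imwrite("pics/w11c.png",im)
E
```

```text
23.1 [-0.86  0.11  1.7   0.    1.33  0.43] [ 0.4688 -0.3902  0.2768] [-0.2 -0.  -2.8] 0.16050926972589477
23.15 [ 0.69376157 -0.6806905  -3.02886308] 0.15925423313541928 [-0.86  0.11  1.69  0.    1.33  0.43]
turn [0.0016, -0.0013, 0.0002] shift [-0.0007, -0.0009, 0.0015] deg 0.1 now [ 0.4691 -0.3903  0.2775] -> [ 0.4682 -0.3896  0.276 ]
[[130.8, 140.1], [505.9, 140.3], [176.4, 155.2], [180.7, 184.2], [146.6, 155.2], [460.2, 155.3], [455.9, 184.4]]
```

View pics/w11.png

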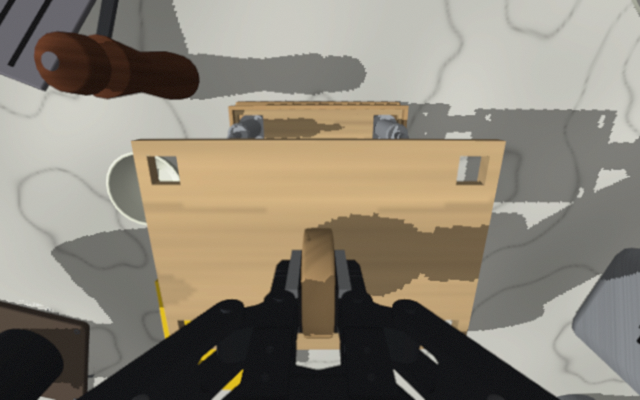

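View pics/w11c.png

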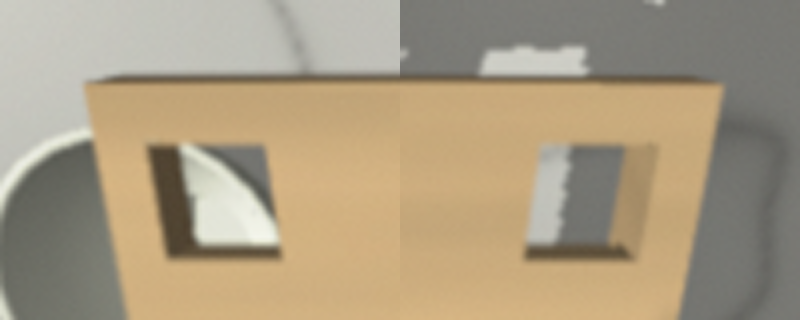

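Emit:
{"method": "arm_command", "body": {
  "steps": [
    [[0, 0, 0], [-0.0006, -0.0007, 0.012], -1],
    [[0, 0, 0], [-0.0006, -0.0007, 0.035], -1],
    [[0, 0, 0], [-0.0006, -0.0007, 0.06], -1],
    [[0, 0, 0], [-0.0006, -0.0007, 0.08], -1],
    [[0, 0, 0], [-0.0006, -0.0007, 0.095], -1],
    [[0, 0, 0], [-0.0006, -0.0007, 0.104], -1],
    [[0, 0, 0], [-0.0006, -0.0007, 0.106], -1],
    [[0, 0, 0], [-0.0006, -0.0007, 0.106], -1],
    [[0, 0, 0], [-0.0006, -0.0007, 0.106], -1]
  ]
}}

```text
time: 24.28
eef_pos: [0.4689, -0.3903, 0.1725]
tcp_rot: [0.99, 0.141, 0.001, 0.001]
contact_force: [-0.2, 0.3, -2.5]
opening: 0.157
```

```bash
python3 snap.py w12; cat > ov3.py <<'E'
from ov2 import *
import corr
def go(fn,st,name):
    s,c=pickle.load(open(fn,"rb"));c=corr.setc(c,corr.r.x);k=5;a=np.linspace(0,2*np.pi,40);Rz=R.from_euler("z",st[2]);out=[]
    Rt=R.from_quat(s["tcp_rot"])*R.from_matrix(np.diag([1,-1,-1.]));base=s["eef_pos"]-Rt.apply([0,0,.016])
    for x0,Y in((120,.078),(435,-.078)):
        im=cv2.resize(c["frame"][125:205,x0:x0+80,::-1],None,fx=k,fy=k,interpolation=cv2.INTER_CUBIC);raw=im.copy()
        def pl(W,col):
            q=((proj(c,W,s)-[x0,125]+.5)*k-.5);cv2.polylines(im,[np.round(q*16).astype(int)],True,col,1,cv2.LINE_AA,4)
        for r,z,col in((.010,.115,(0,255,255)),(.004,.115,(0,255,0)),(.004,.140,(0,0,255)),(.0005,.147,(255,0,255))):
            pl(Rz.apply(np.c_[.05+r*np.cos(a),Y+r*np.sin(a),0*a+z])+[st[0],st[1],0],col)
        h=.0075;B=np.array([(h,h),(h,-h),(-h,-h),(-h,h)])+[.05,Y]
        pl(Rt.apply(np.c_[B,np.full(4,.008)])+base,(255,255,0));pl(Rt.apply(np.c_[B,np.full(4,.0)])+base,(255,0,0))
        out.append(np.vstack([raw,im])[:, :400])
    cv2.imwrite("pics/"+name,cv2.resize(np.hstack(out),None,fx=.74,fy=.74,interpolation=cv2.INTER_AREA))
    print("tray-stand (stand axes)",Rz.inv().apply(base-[st[0],st[1],0]).round(4))
E
python3 -c "
from ov3 import *
go('w12.pkl',(.4682,-.3896,.2824),'o12.png')
from plant import *
c=read_camera('side');crop(c['frame'],355,190,515,375,3.2,'side12c.png')"
```

```text
24.275 [-0.86  0.2   1.8   0.    1.15  0.43] [ 0.4689 -0.3903  0.1725] [-0.2  0.3 -2.5] 0.15682294166975164
tray-stand (stand axes) [ 0.0005 -0.0009  0.1565]
```

View pics/o12.png

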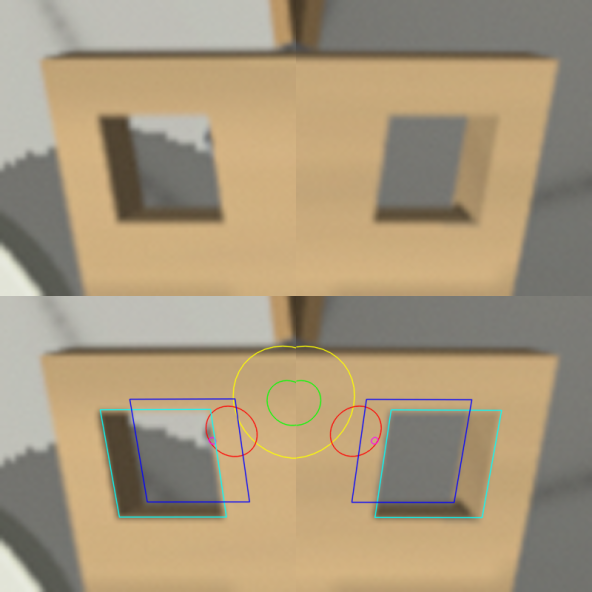

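View pics/side12c.png

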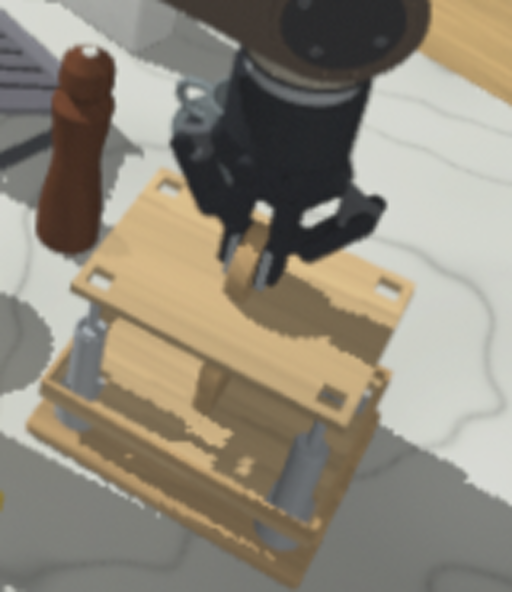

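Emit:
{"method": "arm_command", "body": {
  "steps": [
    [[0, 0, 0], [-0.0002, -0.0009, 0], -1],
    [[0, 0, 0], [-0.0002, -0.0009, 0.003], -1],
    [[0, 0, 0], [-0.0002, -0.0009, 0.007], -1],
    [[0, 0, 0], [-0.0002, -0.0009, 0.009], -1],
    [[0, 0, 0], [-0.0002, -0.0009, 0.009], -1]
  ]
}}

```text
time: 25.0
eef_pos: [0.4682, -0.3892, 0.1628]
tcp_rot: [0.99, 0.141, 0.001, 0.001]
contact_force: [-0.6, -0.0, -3.0]
opening: 0.16
```

```bash
python3 snap.py w13; python3 -c "
from ov3 import *
go('w13.pkl',(.4682,-.3896,.2824),'o13.png')
from plant import *
c=read_camera('side');crop(c['frame'],365,230,495,350,6,'side13c.png')"
```

```text
25.0 [-0.86  0.21  1.8   0.    1.13  0.43] [ 0.4682 -0.3892  0.1628] [-0.6 -0.  -3. ] 0.16044607089490565
tray-stand (stand axes) [1.000e-04 4.000e-04 1.468e-01]
```

View pics/o13.png

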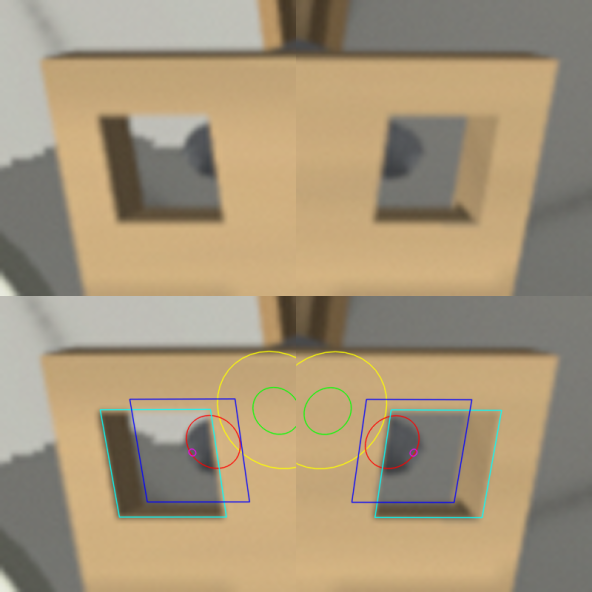

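View pics/side13c.png

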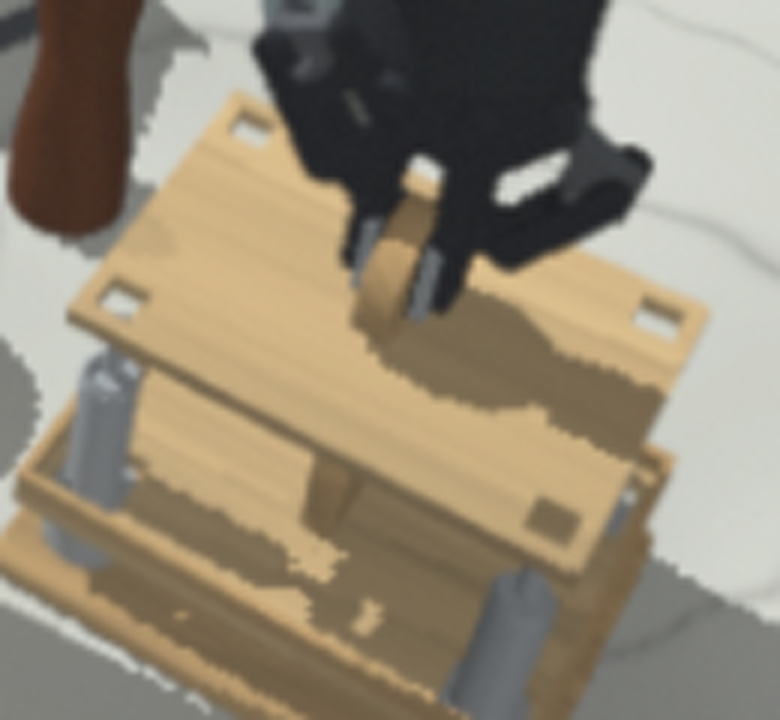

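Emit:
{"method": "arm_command", "body": {
  "steps": [
    [[0, 0, 0], [0, 0.0003, 0.003], -1],
    [[0, 0, 0], [0, 0.0003, 0.006], -1],
    [[0, 0, 0], [0, 0.0003, 0.01], -1],
    [[0, 0, 0], [0, 0.0003, 0.014], -1],
    [[0, 0, 0], [0, 0.0003, 0.016], -1],
    [[0, 0, 0], [0, 0.0003, 0.016], -1]
  ]
}}

```text
time: 25.85
eef_pos: [0.4684, -0.3896, 0.1469]
tcp_rot: [0.99, 0.141, 0.001, 0.001]
contact_force: [1.1, 0.3, -3.0]
opening: 0.158
```

```bash
python3 snap.py w14; python3 -c "
from ov3 import *
go('w14.pkl',(.4682,-.3896,.2824),'o14.png')
from plant import *
c=read_camera('side');crop(c['frame'],365,230,495,350,6,'side14c.png')"
```

```text
25.85 [-0.86  0.22  1.81  0.    1.1   0.43] [ 0.4684 -0.3896  0.1469] [ 1.1  0.3 -3. ] 0.15803315882853378
tray-stand (stand axes) [ 2.000e-04 -1.000e-04  1.309e-01]
```

View pics/o14.png

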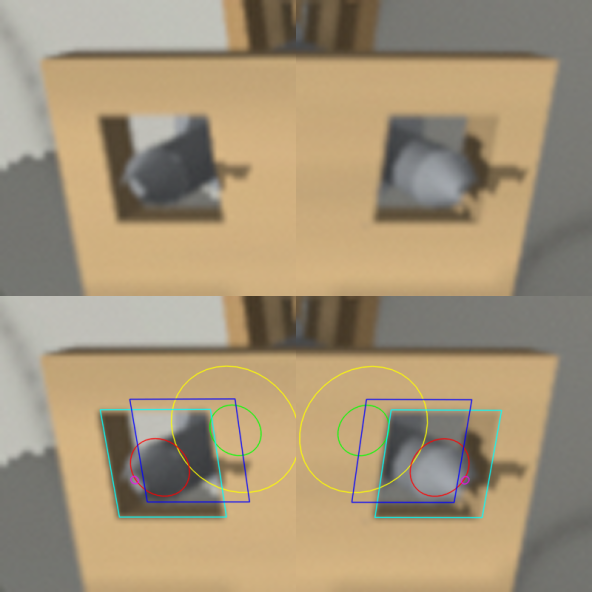

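View pics/side14c.png

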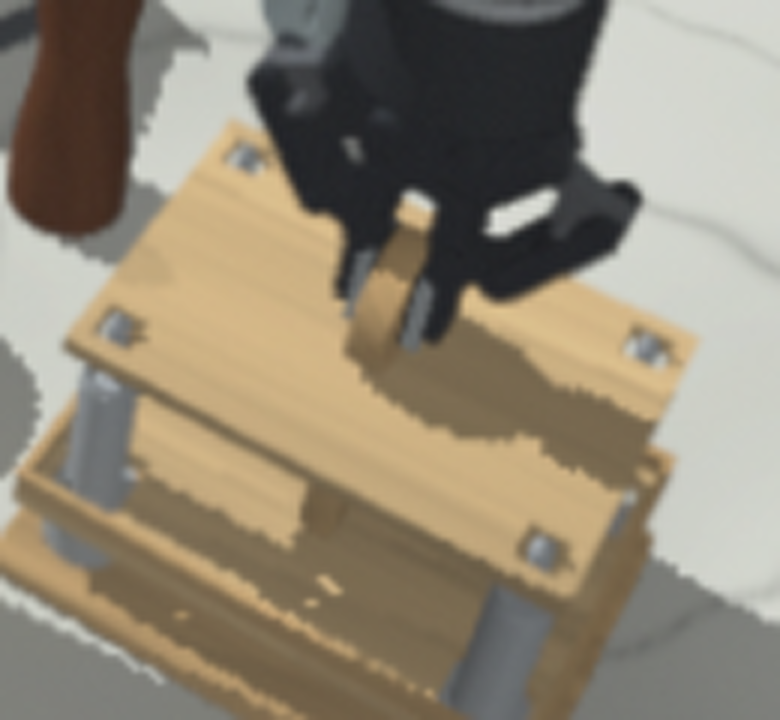

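Emit:
{"method": "arm_command", "body": {
  "steps": [
    [[0, 0, 0], [-0.0002, 0, 0.003], -1],
    [[0, 0, 0], [-0.0002, 0, 0.006], -1],
    [[0, 0, 0], [-0.0002, 0, 0.009], -1],
    [[0, 0, 0], [-0.0002, 0, 0.011], -1],
    [[0, 0, 0], [-0.0002, 0, 0.0125], -1],
    [[0, 0, 0], [-0.0002, 0, 0.014], -1],
    [[0, 0, 0], [-0.0002, 0, 0.015], -1],
    [[0, 0, 0], [-0.0002, 0, 0.016], -1],
    [[0, 0, 0], [-0.0002, 0, 0.016], -1]
  ]
}}

```text
time: 27.08
eef_pos: [0.4685, -0.39, 0.1322]
tcp_rot: [0.99, 0.141, 0.001, 0.001]
contact_force: [-0.9, 0.2, 1.0]
opening: 0.159
```

```bash
python3 - <<'E'
from plant import *
s=get_state();print(s["eef_pos"],s["tcp_rot"],s["contact_force"],s["wrist_torque"])
E
```

```text
[ 0.46851961 -0.38999266  0.13217578] [0.99003037 0.14084225 0.00118417 0.00138868] [-0.91979585  0.207349    1.04089712] [0.41008961 0.41851699 0.00720793]
```

Emit:
{"method": "arm_command", "body": {
  "steps": [
    [[0, 0, 0], [0, 0, 0.0015], -1],
    [[0, 0, 0], [0, 0, 0.0025], -1],
    [[0, 0, 0], [0, 0, 0.003], -1],
    [[0, 0, 0], [0, 0, 0.003], -1]
  ]
}}

```text
time: 27.58
eef_pos: [0.4686, -0.39, 0.132]
tcp_rot: [0.99, 0.141, 0.001, 0.001]
contact_force: [-3.7, 5.0, 10.0]
opening: 0.159
```

```bash
python3 snap.py w15; python3 - <<'E'
from plant import *
from h import *
s=get_state();print(s["eef_pos"],s["tcp_rot"],s["contact_force"],s["wrist_torque"])
c=read_camera('side');crop(c['frame'],355,230,495,375,5,'side15c.png')
E
```

```text
27.575 [-0.86  0.24  1.82  0.    1.07  0.43] [ 0.4686 -0.39    0.132 ] [-3.7  5.  10. ] 0.15941738822490922
[ 0.46860607 -0.38999757  0.13198897] [9.89993621e-01 1.41104215e-01 7.88857931e-04 1.26856263e-03] [-3.492717    4.40813412 10.18957471] [ 0.9178595   1.06012258 -0.00154939]
```

View pics/side15c.png

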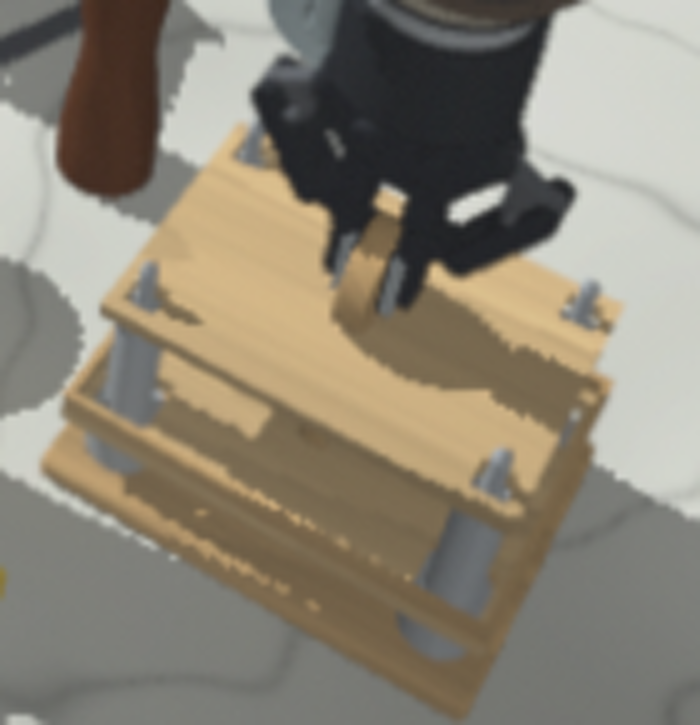

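Emit:
{"method": "arm_command", "body": {
  "steps": [
    [[0, 0, 0], [0, 0, 0], -1],
    [[0, 0, 0], [0, 0, 0], 0.6],
    [[0, 0, 0], [0, 0, 0], 0.6],
    [[0, 0, 0], [0, 0, 0], 0.6],
    [[0, 0, 0], [0, 0, -0.015], 0.6],
    [[0, 0, 0], [0, 0, -0.045], 0.6],
    [[0, 0, 0], [0, 0, -0.09], 0.6],
    [[0, 0, 0], [0, 0, -0.14], 1],
    [[0, 0, 0], [0, 0, -0.18], 1],
    [[0, 0, 0], [0, 0, -0.2], 1],
    [[0, 0, 0], [0, 0, -0.2], 1],
    [[0, 0, 0], [0, 0, -0.2], 1]
  ]
}}

```text
time: 29.18
eef_pos: [0.4677, -0.389, 0.3296]
tcp_rot: [0.99, 0.141, -0.0, -0.0]
contact_force: [-0.3, -0.5, -1.0]
opening: 0.999
```

```bash
python3 snap.py w16; python3 - <<'E'
from plant import *
from h import *
c=read_camera('side');cv2.imwrite("pics/side16.png",c["frame"][:,:,::-1]);crop(c['frame'],355,230,495,375,4,'side16c.png')
c=read_camera('top');cv2.imwrite("pics/top16.png",c["frame"][:,:,::-1])
E
```

```text
29.175 [-0.86  0.08  1.63 -0.    1.43  0.43] [ 0.4677 -0.389   0.3296] [-0.3 -0.5 -1. ] 0.9988842161880529
```

View pics/w16.png

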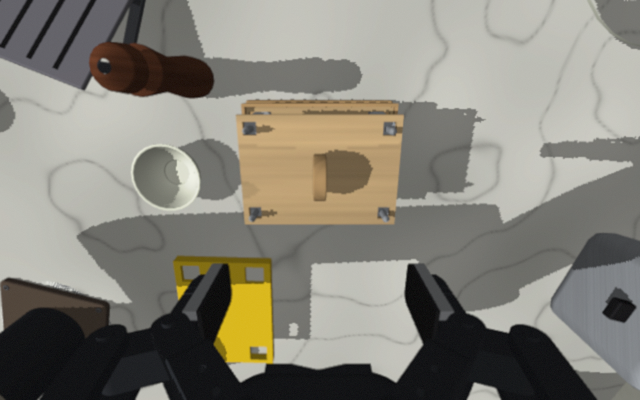

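View pics/side16c.png

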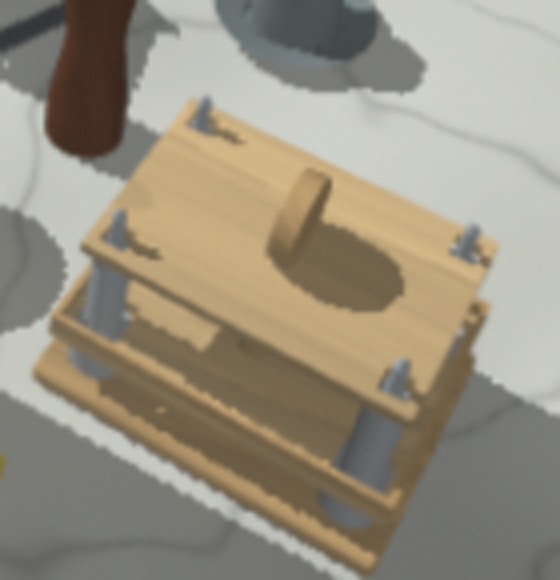

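View pics/side16.png

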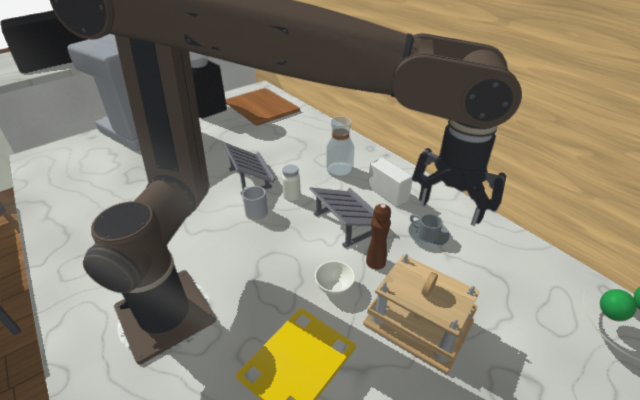

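Both trays are seated level with pins through all four corners (wrist view pins at (249,128), (390,128), (255,213), (384,213)). Everything else stands where it was, and the gripper is clear.

```bash
python3 -c "
from plant import *
print(get_state()['dq'].round(3)); print(sign_off())"
```

```text
[ 0.    -0.002 -0.011  0.001  0.001 -0.   ]
the job is handed in; nothing more can be done
None
```

The stand is together: the larger rimmed tray is on the low collars and the smaller tray is on the upper shoulders. Each was lowered until the wrist force showed contact (up to about 10 N upward) before I let go, and the job was handed in at about 29 s.

- **Final pictures:** the wrist and side views show both trays looking level, with a pin standing through all four corners of the small tray. The posts came through all four corners of the large tray in the picture taken before the small one went on.
- **Other items:** the side view shows the mill, jar, carafe, cup, bowl, pitcher, tin and the yellow look-alike where they stood, judged by eye. The gripper was open and clear, about 0.2 m above where it released the small tray.
- **Disagreements:** the stand position from the top and side cameras was about 3 mm off from the wrist view. I used the wrist view, corrected by about 1 mm from the tray in hand, and the pins matched it. Both trays seated with the tool about 1 mm above the calculated height, which I put down to grip depth and calibration error.

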